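Load handle housings into the screwing jig

TASK

Load both black handle housings into the aluminium jig, one in each pocket, foot down and head up: one is lying on its side and the other stands on its head and has to be turned right over. The stop at the bottom of each pocket is set to a height nobody noted, so lower each housing until you feel it rest on its stop, do not let it drop in, then let go and leave it standing upright. Leave the spring bin, screw tray and screwdriver where they are.

Things in the scene. Friction and masses are not known exactly. Their poses are not given: they have to be found in the camera images.
- housing_a: Black plastic T-shaped housing, 140 mm long, 0.14-0.28 kg. Origin: centre of the foot's end face; z runs from foot to head. Sizes x by y: foot (z 0-12 mm) 32 x 26, stem (to 100) 40 x 34, head (100-140) 40 x 54, too wide for a pocket. Alike if turned half round about z; fits either pocket. Starts lying on its side (local x vertical, origin 20 mm above the bench), foot roughly towards the robot.
- housing_b: Black plastic T-shaped housing, 140 mm long, 0.14-0.28 kg. Origin: centre of the foot's end face; z runs from foot to head. Sizes x by y: foot (z 0-12 mm) 32 x 26, stem (to 100) 40 x 34, head (100-140) 40 x 54, too wide for a pocket. Alike if turned half round about z; fits either pocket. Starts standing upside down on its head, foot up (origin 140 mm above the bench).
- jig: Fixed aluminium block, 80 x 200 mm (x, y) and 80 mm high, on a 110 x 230 x 10 mm dark base plate. Origin at the centre of its underside, z up, the two pockets in a row along its y.
- pocket0 (a point): Centre of the mouth of the pocket at jig y = -60 mm, at the block's top (80 mm above the bench); axes as the jig's. Pocket opening 48 x 42 mm (x, y), straight sided, 70 mm deep to the base plate. The top of its flat 30 x 30 mm rubber stop is somewhere 32 to 60 mm below the mouth.
- pocket1 (a point): The same for the pocket at jig y = +60 mm; its stop is set independently.
- spring_bin: Bystander: blue open bin of springs, 110 x 180 x 60 mm, origin under its centre.
- screw_tray: Bystander: white open tray of screws, 90 x 130 x 35 mm, origin under its centre.
- driver: Bystander: green power screwdriver lying on its side, 230 mm long, 38 mm thick, origin under the middle of its green body, bit towards +x.
Mind the look-alikes: they are no part of the job. Leave any green look-alike of the housing_b alone.

How it is judged:
By the outcome, as a careful person would: the job done as asked, in the order asked, and still so for the second after the job is handed in, with the robot touching nothing.
It also fails if it takes over 72 s, if anything falls off the work surface, if the arm or the gripper's body presses on something with over 40 N, if the wrist force passes 120 N, or if a joint passes its speed limit or range.

ROBOT

A 6-joint arm with a two-finger parallel gripper is mounted at the origin on the work surface. World frame = base frame: x ahead of the robot, y to its left, z up, the work surface at z = 0. Lengths are in m, angles in degrees, forces in N, time in s.
With the tool pointing down it reaches from about 0.35 to 1 m from the base axis. Payload 7.1 kg.
Tool frame: the origin (TCP) lies midway between the tips of the shut fingers; the grasp point (between the pads) lies behind it (arm.pinch_z is the x of the grasp point in the tool frame, in m); x points along the fingers, z is the direction in which the jaws open and shut, and the axes are right-handed (so a half turn about x gives the same grasp; the last joint's range is limited). The gripper opens to 85 mm and grips with 20 to 120 N. Pads are 22 mm wide; open, the fingers measure 114 mm over their backs; the gripper's body (76 mm by 85 mm) begins 54 mm behind the grasp point. The pads swing forward as they close: fully open they stand 13 mm farther back than shut.
Start: joints at [74.886, 24.242, 93.386, -0, 62.372, -1.089], TCP at [0.151, 0.606, 0.231] pointing down, gripper open.
Joint ranges: [-172.04, 172.04], [-51.8, 120.97], [4.93, 147.93], [-75.15, 255.16], [6.16, 154.13], [-145.62, 145.62]. Speed limits (degrees/s): [136.94, 136.94, 172.46, 180, 180, 180].

INTERFACE

Orientations are given as [roll, pitch, yaw] about the fixed x, y, z axes, in that order (R = Rz(yaw) Ry(pitch) Rx(roll)).
In Python, from cell import readout, grab_frame, ticket, arm gives the robot as it stands.
- The arm moves only by the tool arm_command, never from a script. Its argument "commands" is a list that holds one entry, the list of rows, each a list of 7 numbers: the shift along the tool's x, y, z in m, then the turn, a rotation vector about the tool's x, y, z in rad, then the closure, from 0 (fully open) to 1 (shut). In form: [[[tx, ty, tz, rx, ry, rz, claw], ...]]. A call has exactly 10 rows; each row shifts and turns the pose as measured when the row begins, along the tool's axes as they then stand; what a row does not reach is not made up. A row lasts 1/8 s, in which the tool goes at most 62.5 mm and 10.7 degrees, less where a joint would pass 70% of its speed; a pose out of reach is approached as far as the arm can. A call with a gripper value outside its range is refused whole. The fingers move at their own pace and stop on an object; "squeeze" is the grip in N (left out, the last holds). Time passes only in rows, so rows that do not move let the fingers close, or fill a call up. It gives the time, the measured TCP pose, the force and the opening at its end, in the units of the state.
- readout.observe(): the state, without advancing time (a new reading comes with each control period).
- grab_frame(name): name is "scene" or "side" or "wrist"; returns a dict with "img" (420x560x3 uint8, red, green, blue), "z_map" (420x560 float32, m along the optical axis (not along the pixel's ray), 0 where there is no reading), "fx", "fy", "cx", "cy" (pixels), "view" (4x4, takes a point from world to camera coordinates); the wrist camera has in their place "T_tool_cam" (4x4, takes a point from camera to tool coordinates, whose origin is the TCP and whose axes are the tool frame's). Camera axes: x right, y down, z forward; pixel columns grow to the right and rows downward; lengths in m; the calibration is good to about 2 mm. A picture is of the moment at which its call begins: read the wrist's pose just before it.
- ticket.hand_in(): hands the job in, once; it reports no verdict.
The state is a dict: "t": time; "joint_positions": joint angles; "qvel": joint speeds; "effort": joint torques, N m; "ee_pos": TCP position; "tool_rot": TCP orientation; "ft_force": force on the tool from outside, world axes, zero at the start; "wrist_torque": the same for the moment, N m; "width": finger opening in m.
Only numpy, scipy, OpenCV 4.12 (cv2) and the standard library are available. Lean on these libraries where they do the work, as an engineer would, in place of code of your own. Each camera call takes 0.05 s, during which the arm holds its last target. There are 200 camera calls.

## Working session

There is one attempt and no reset: what is moved stays moved. The work goes in short steps, Python scripts to look and compute and a tool call to move; the robot and the scene stay as the last step left them, time stands still between calls to the robot, and variables do not carry over. Pictures are saved under pics/ and viewed, about 8 in all and at most 12, crops included, and the job is handed in when it is done.

Besides the shell and the picture viewer there is one more tool, called after "Call:" in YAML: its name, and indented under it one key for each argument. arm_command: Moves the arm, as the interface text tells. Its arguments: {"type":"object","properties":{"commands":{"type":"array","items":{"type":"array","items":{"type":"array","items":{"type":"number"}}}},"squeeze":{"type":"number"}},"required":["commands"]}

```bash
ls; mkdir -p pics; python3 - <<'E'
from cell import readout, grab_frame, arm
import cv2
print(readout.observe()); print([a for a in dir(arm) if a[0]!='_'], arm.pinch_z)
for n in ("scene","side"):
    f=grab_frame(n); cv2.imwrite(f"pics/{n}1.png",f["img"][:,:,::-1]); print(n,f["view"].round(3).tolist(),f["fx"],f["cx"])
E
```

```text
pics
{'t': 0.0, 'joint_positions': array([ 7.48835915e+01,  2.42837492e+01,  9.34335660e+01, -9.84027856e-04,
        6.23711319e+01, -1.08831699e+00]), 'qvel': array([-0.01443663,  0.01218957,  0.03204933,  0.02340536,  0.00996827,
       -0.03510255]), 'effort': array([ 7.99551708e-04, -5.57388067e+01, -2.81748694e+01, -3.67257883e-05,
        7.25252772e-03, -2.15970655e-07]), 'ee_pos': array([0.15132874, 0.60582589, 0.23053849]), 'tool_rot': array([ 179.47596968,   89.91154856, -104.55166487]), 'ft_force': array([ 0.22505254, -0.50638951,  0.2295896 ]), 'wrist_torque': array([-0.000854  ,  0.0239094 , -0.02493556]), 'width': 0.0853757274540288}
['PlanningError', 'pinch_z'] -0.0187
scene [[0.273, 0.962, 0.012, -0.126], [0.771, -0.211, -0.601, -0.413], [-0.575, 0.174, -0.799, 1.568], [0.0, 0.0, 0.0, 1.0]] 424.8067150388991 277.4762798923414
side [[0.685, -0.728, 0.011, -0.462], [-0.381, -0.371, -0.847, 0.325], [0.621, 0.576, -0.531, 0.905], [0.0, 0.0, 0.0, 1.0]] 458.9524372250193 284.2795843087682
```

View pics/scene1.png

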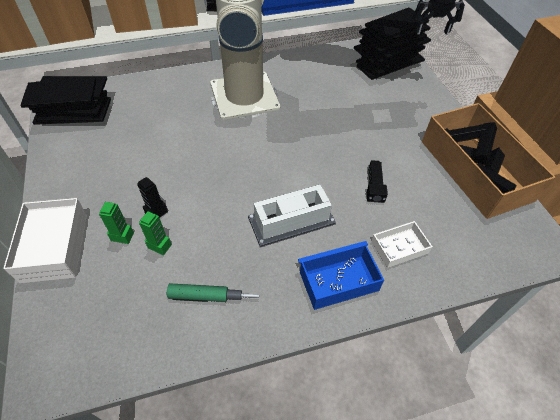

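View pics/side1.png

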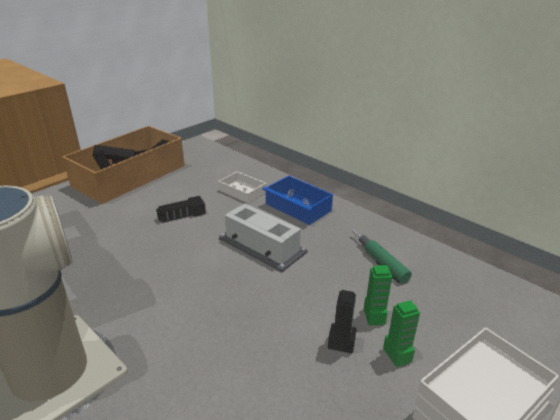

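The scene view shows housing_a lying at about (376,181), housing_b upside down at (152,197) with two green look-alikes close by at (117,222) and (155,232), and the jig at (291,213). In the side view housing_b is at (344,322), housing_a at (181,209) and the jig at (263,233). Next I'll fit the poses from depth.

```bash
cat > h.py <<'E'
import numpy as np, cv2
from cell import readout, grab_frame, arm
from scipy.spatial.transform import Rotation as R
def cloud(name):
    st=readout.observe(); f=grab_frame(name); z=f["z_map"]; v,u=np.mgrid[:z.shape[0],:z.shape[1]]
    p=np.stack([(u-f["cx"])/f["fx"]*z,(v-f["cy"])/f["fy"]*z,z],-1)
    if "view" in f: T=np.linalg.inv(f["view"])
    else:
        W=np.eye(4); W[:3,:3]=R.from_euler("xyz",st["tool_rot"],degrees=True).as_matrix(); W[:3,3]=st["ee_pos"]; T=W@f["T_tool_cam"]
    w=p@T[:3,:3].T+T[:3,3]; w[z<=0]=np.nan
    return f["img"],w
def rect(q):
    r=cv2.minAreaRect((q*1000).astype(np.float32)); return np.round(r[0],1),np.round(r[1],1),round(r[2],1)
E
python3 - <<'E'
from h import *
boxes={"scene":{"a":(355,155,395,210),"b":(132,172,172,222),"jig":(240,180,340,245)},"side":{"a":(150,190,210,225),"b":(322,285,362,355),"jig":(215,195,310,270)}}
P={}
for n in boxes:
    img,w=cloud(n)
    for k,(a,b,c,d) in boxes[n].items():
        I=img[b:d,a:c].astype(int); q=w[b:d,a:c]
        if k=="jig": m=(q[...,2]>.074)&(q[...,2]<.086)
        else: m=(I.max(-1)<70)&(q[...,2]>.006)
        q=q[m]; P.setdefault(k,[]).append(q)
        print(n,k,len(q),"zpct",np.percentile(q[:,2],[2,50,98]).round(3),rect(q[:,:2]))
        if k=="b":
            for lo,hi in((.0,.04),(.045,.12),(.132,.15)):
                s=q[(q[:,2]>lo)&(q[:,2]<hi)]; print("  ",lo,len(s),rect(s[:,:2]) if len(s)>3 else "", s.mean(0).round(4))
        if k=="a":
            s=q[q[:,2]>.033]; print("  top",len(s),rect(s[:,:2]))
for k in P:
    q=np.concatenate(P[k]); print(k,rect(q[:,:2]))
q=np.concatenate(P["b"])
for lo,hi in((.0,.04),(.045,.12),(.132,.15)):
    s=q[(q[:,2]>lo)&(q[:,2]<hi)]; print(lo,rect(s[:,:2]))
E
```

```text
scene a 624 zpct [0.009 0.04  0.045] (array([527.8, 290.7]), array([ 53.2, 141.3]), 70.8)
  top 478 (array([526.7, 291.3]), array([ 52.8, 138.8]), 70.8)
scene b 643 zpct [0.012 0.089 0.142] (array([ 510.7, -352.4]), array([144.6,  59.6]), 13.9)
   0.0 120 (array([ 464.6, -364.6]), array([33.8, 61.4]), 5.5) [ 0.4692 -0.3559  0.0276]
   0.045 281 (array([ 507.6, -349.4]), array([128.3,  38.9]), 18.2) [ 0.4732 -0.3628  0.084 ]
   0.132 134 (array([ 512.3, -356.6]), array([147.2,  38.7]), 9.2) [ 0.4629 -0.365   0.1383]
scene jig 1406 zpct [0.075 0.081 0.084] (array([587.9,   5.8]), array([ 83.8, 200.4]), 4.9)
side a 731 zpct [0.007 0.033 0.042] (array([520. , 281.9]), array([ 58.3, 138.1]), 73.5)
  top 371 (array([521., 283.]), array([ 55.8, 136.7]), 73.5)
side b 1204 zpct [0.009 0.074 0.141] (array([ 454.8, -371.7]), array([44.5, 52.7]), 27.5)
   0.0 355 (array([ 455.1, -371.5]), array([42.2, 53.9]), 29.7) [ 0.4428 -0.3791  0.026 ]
   0.045 464 (array([ 440.8, -380.8]), array([12. , 35.4]), 41.4) [ 0.4397 -0.3801  0.083 ]
   0.132 206 (array([ 454.1, -371.4]), array([37. , 31.6]), 29.9) [ 0.4527 -0.3728  0.1381]
side jig 1117 zpct [0.075 0.08  0.083] (array([586.4,   0.9]), array([ 85.7, 203.3]), 4.5)
a (array([524.5, 286.1]), array([ 64.1, 144.5]), 70.8)
b (array([ 504.8, -354.5]), array([155. ,  63.5]), 15.9)
jig (array([586.8,   2.6]), array([ 86.8, 206.6]), 4.5)
0.0 (array([ 457.6, -368.4]), array([49.7, 56.8]), 29.7)
0.045 (array([ 500.4, -352.7]), array([142.3,  42.6]), 20.4)
0.132 (array([ 509.3, -357.9]), array([151.6,  44. ]), 11.8)
```

```bash
python3 - <<'E'
from h import *
img,w=cloud("scene"); img2,w2=cloud("side")
for I,q,bx in((img,w,[(95,195,134,246),(136,205,175,256)]),(img2,w2,[(362,260,395,328),(384,298,420,368)])):
    for (a,b,c,d) in bx:
        i=I[b:d,a:c].astype(int); p=q[b:d,a:c]; m=(i[...,1]>i[...,0]+40)&(p[...,2]>.01); p=p[m]
        t=p[p[:,2]>.125]
        print("green",len(p),p.mean(0).round(3),p.min(0).round(3),p.max(0).round(3),"top",rect(t[:,:2]) if len(t)>5 else 0)
# jig frame
c=np.array([.587,.0035]); th=np.radians(4.7); M=np.array([[np.cos(th),np.sin(th)],[-np.sin(th),np.cos(th)]])
for n,q in(("scene",w),("side",w2)):
    l=(q[...,:2]-c)@M.T
    for k,yy in enumerate((-.06,.06)):
        m=(abs(l[...,0])<.022)&(abs(l[...,1]-yy)<.019)&(q[...,2]<.076)
        z=q[...,2][m]; print(n,k,m.sum(),np.percentile(z,[0,2,10,50]).round(4) if m.sum() else "")
# A axis from scene/side top: wide end vs narrow
for n,q,I,(a,b,cc,d) in(("scene",w,img,(355,155,395,210)),("side",w2,img2,(150,190,210,225))):
    p=q[b:d,a:cc]; m=(I[b:d,a:cc].max(-1)<70)&(p[...,2]>.03); p=p[m][:,:2]
    for ang in(-17,-18,-19,-20,-21):
        h=np.array([np.cos(np.radians(ang)),np.sin(np.radians(ang))]); s=p@h; u=p@[-h[1],h[0]]
        lo=s.min(); st=(s>lo+.02)&(s<lo+.095); hd=s>s.max()-.03
        print(n,ang,"s",np.percentile(s,[.5,99.5]).round(4),"stem u",np.percentile(u[st],[2,98]).round(4),"head u",np.percentile(u[hd],[2,98]).round(4))
E
```

```text
green 720 [ 0.528 -0.464  0.083] [ 0.498 -0.497  0.01 ] [ 0.547 -0.435  0.146] top (array([ 516.9, -466.2]), array([33.9, 41.3]), 62.5)
green 718 [ 0.586 -0.368  0.084] [ 0.469 -0.401  0.01 ] [ 0.608 -0.339  0.145] top (array([ 575.5, -370.7]), array([36.1, 41.5]), 48.4)
green 946 [ 0.568 -0.383  0.081] [ 0.498 -0.46   0.01 ] [ 0.742 -0.293  0.143] top (array([ 541. , -406.3]), array([120.6,  39.6]), 44.3)
green 1239 [ 0.505 -0.473  0.082] [ 0.485 -0.503  0.01 ] [ 0.577 -0.393  0.143] top (array([ 512.8, -473.4]), array([32.6, 40.5]), 60.2)
scene 0 31 [0.0347 0.035  0.0365 0.0388]
scene 1 28 [0.0318 0.0318 0.0338 0.0365]
side 0 41 [0.04   0.045  0.0492 0.0603]
side 1 42 [0.0448 0.0451 0.0516 0.067 ]
scene -17 s [0.3485 0.4887] stem u [0.4166 0.451 ] head u [0.4046 0.4555]
scene -18 s [0.3408 0.4809] stem u [0.424  0.4578] head u [0.4128 0.4637]
scene -19 s [0.333 0.473] stem u [0.4313 0.4648] head u [0.4208 0.4719]
scene -20 s [0.3251 0.4652] stem u [0.4382 0.4715] head u [0.4287 0.4796]
scene -21 s [0.3171 0.4574] stem u [0.4446 0.4778] head u [0.4366 0.4874]
side -17 s [0.3465 0.4825] stem u [0.4093 0.4447] head u [0.3962 0.4481]
side -18 s [0.339  0.4752] stem u [0.4165 0.4512] head u [0.4043 0.4565]
side -19 s [0.3313 0.4678] stem u [0.4235 0.4577] head u [0.4122 0.4647]
side -20 s [0.3236 0.46  ] stem u [0.4303 0.4648] head u [0.42   0.4727]
side -21 s [0.3158 0.4521] stem u [0.4367 0.4717] head u [0.4278 0.4804]
```

Call:
arm_command:
  commands:
    - [[0,0,0,0,0,0,0],[0.06,0,0,0,0,0,0],[0,0,0,0,0.18,0,0],[0,0,0,0,0.18,0,0],[0,0,0,0,0,0,0],[0,0,0,0,0,0,0],[0,0,0,0,0,0,0],[0,0,0,0,0,0,0],[0,0,0,0,0,0,0],[0,0,0,0,0,0,0]]

```text
t: 1.55
ee_pos: [0.1501, 0.6013, 0.1697]
tool_rot: [-180.0, 69.8, -104.0]
ft_force: [0.4, -1.1, -0.3]
width: 0.0858
```

```bash
python3 - <<'E'
from h import *
import json
s=readout.observe(); print(s["joint_positions"].round(2),s["ee_pos"].round(4),s["tool_rot"].round(2))
f=grab_frame("wrist"); print(f["T_tool_cam"].round(3).tolist(), f["fx"])
cv2.imwrite("pics/w1.png",f["img"][:,:,::-1])
E
```

```text
[75.04 37.32 82.45 -0.33 80.46 -0.82] [0.1501 0.6013 0.1697] [-180.     69.76 -104.03]
[[-0.001, -0.304, 0.953, -0.143], [0.0, -0.953, -0.304, 0.078], [1.0, 0.0, 0.001, -0.0], [0.0, 0.0, 0.0, 1.0]] 316.08894903434606
```

Call:
arm_command:
  commands:
    - [[-0.06,0.06,0,0,0,0.18,0],[0,0.06,0,0,0,0.18,0],[0,0.06,0,0,0,0.18,0],[0,0.06,0,0,0,0,0],[0,0.0,0,0,0,0,0],[0,0,0,0,0,0,0],[0,0,0,0,0,0,0],[0,0,0,0,0,0,0],[0,0,0,0,0,0,0],[0,0,0,0,0,0,0]]

```text
t: 2.85
ee_pos: [-0.0471, 0.6897, 0.2723]
tool_rot: [125.2, 52.7, -164.9]
ft_force: [0.7, 0.0, 0.4]
width: 0.0854
```

```bash
python3 - <<'E'
from h import *
s=readout.observe(); print(s["joint_positions"].round(2),s["ee_pos"].round(4),s["tool_rot"].round(2))
E
```

```text
[79.17 35.86 76.61 33.06 86.59  1.59] [-0.0471  0.6897  0.2723] [ 125.23   52.74 -164.89]
```

```bash
cat > kin.py <<'E'
import numpy as np
from scipy.spatial.transform import Rotation as R
from scipy.optimize import least_squares
D=[([74.8836,24.2837,93.4336,0,62.3711,-1.088],[.15133,.60583,.23054],[179.476,89.9115,-104.5517]),
([75.04,37.32,82.45,-.33,80.46,-.82],[.1501,.6013,.1697],[-180,69.76,-104.03]),
([79.17,35.86,76.61,33.06,86.59,1.59],[-.0471,.6897,.2723],[125.23,52.74,-164.89])]
e=lambda s,a:R.from_euler(s,a,degrees=True)
TC=R.from_matrix(np.array([[0,0,1],[0,1,0],[1,0,0]])@np.diag([1,-1,1]))  # tool x = flange z (refined below)
def fk(q,P):
    a1,d1,a2,a3,d4,L=P; A=e("z",q[0]); B=A*e("y",q[1]); C=A*e("y",q[1]+q[2]); F=C*e("z",q[3])*e("y",q[4])*e("z",q[5])
    return A.apply([a1,0,d1])+B.apply([0,0,a2])+C.apply([a3,0,d4])+F.apply([0,0,L]),F
E
python3 - <<'E'
from kin import *
for q,p,t in D:
    F=fk(q,[0]*6)[1]; print((F.inv()*e("xyz",t)).as_matrix().round(3).tolist())
def res(P): return np.concatenate([fk(q,P)[0]-p for q,p,t in D]+[1e-3*(np.array(P)-[0,.35,.4,0,.4,.25])])
s=least_squares(res,[0,.35,.4,0,.4,.25]); print(s.x.round(4),(res(s.x)[:9]*1000).round(2))
E
```

```text
[[0.0, 0.0, -1.0], [-0.0, 1.0, 0.0], [1.0, 0.0, 0.0]]
[[0.0, -0.0, -1.0], [0.0, 1.0, -0.0], [1.0, -0.0, 0.0]]
[[0.0, 0.0, -1.0], [-0.0, 1.0, 0.0], [1.0, 0.0, 0.0]]
[0.0117 0.2985 0.5947 0.0822 0.4601 0.3225] [11.61 -2.62  0.84 11.54 -3.46 -0.6   0.23 -0.18 -0.24]
```

```bash
cat > plan.py <<'E'
from h import *
from kin import *
def Rt(az,e_,jaw):   # tool x: azimuth az, e_ deg below horizontal; tool z along vector jaw (made orthogonal)
    t=np.array([np.cos(np.radians(az))*np.cos(np.radians(e_)),np.sin(np.radians(az))*np.cos(np.radians(e_)),-np.sin(np.radians(e_))])
    j=np.array(jaw,float); j-=t*(j@t); j/=np.linalg.norm(j); return R.from_matrix(np.stack([t,np.cross(j,t),j],1))
def jz(az): return [np.cos(np.radians(az)),np.sin(np.radians(az)),0]
def rows(p,Rg,n=None,claw=0.,p0=None,R0=None):
    s=readout.observe(); p0=s["ee_pos"] if p0 is None else p0; R0=e("xyz",s["tool_rot"]) if R0 is None else R0
    rv=(R0.inv()*Rg).as_rotvec(); d=np.asarray(p)-p0; ang=np.linalg.norm(rv)
    n=n or int(max(np.ceil(np.linalg.norm(d)/.055),np.ceil(np.degrees(ang)/10),1))
    out=[]
    for i in range(n):
        Ri=R0*R.from_rotvec(rv*i/n); out.append([*(Ri.inv().apply(d/n)).round(4),*(rv/n).round(3),claw])
    print(n,"rows, dist",d.round(4),"ang",np.degrees(ang).round(1)); 
    for o in out: print([float(x) for x in o],end=",")
    print(); return p,Rg
E
python3 - <<'E'
from plan import *
rows([.47,.305,.25],Rt(-18.5,89.9,jz(71.5)))
rows([.47,.305,.25],Rt(-18.5,89.9,jz(251.5)))
E
```

```text
12 rows, dist [ 0.5171 -0.3847 -0.0223] ang 37.4
[-0.0186, -0.0469, -0.0185, -0.002, -0.031, -0.045, 0.0],[-0.0171, -0.0476, -0.0181, -0.002, -0.031, -0.045, 0.0],[-0.0155, -0.0483, -0.0177, -0.002, -0.031, -0.045, 0.0],[-0.0138, -0.0489, -0.0174, -0.002, -0.031, -0.045, 0.0],[-0.0122, -0.0495, -0.0171, -0.002, -0.031, -0.045, 0.0],[-0.0105, -0.0499, -0.0169, -0.002, -0.031, -0.045, 0.0],[-0.0087, -0.0503, -0.0167, -0.002, -0.031, -0.045, 0.0],[-0.007, -0.0507, -0.0165, -0.002, -0.031, -0.045, 0.0],[-0.0052, -0.0509, -0.0165, -0.002, -0.031, -0.045, 0.0],[-0.0034, -0.051, -0.0165, -0.002, -0.031, -0.045, 0.0],[-0.0016, -0.0511, -0.0165, -0.002, -0.031, -0.045, 0.0],[0.0002, -0.0511, -0.0166, -0.002, -0.031, -0.045, 0.0],
18 rows, dist [ 0.5171 -0.3847 -0.0223] ang 178.5
[-0.0124, -0.0312, -0.0124, 0.164, -0.046, 0.031, 0.0],[-0.0139, -0.0324, -0.0065, 0.164, -0.046, 0.031, 0.0],[-0.015, -0.0325, -0.0005, 0.164, -0.046, 0.031, 0.0],[-0.0159, -0.0316, 0.0054, 0.164, -0.046, 0.031, 0.0],[-0.0165, -0.0297, 0.0112, 0.164, -0.046, 0.031, 0.0],[-0.0168, -0.0269, 0.0167, 0.164, -0.046, 0.031, 0.0],[-0.0167, -0.0233, 0.0215, 0.164, -0.046, 0.031, 0.0],[-0.0162, -0.0189, 0.0258, 0.164, -0.046, 0.031, 0.0],[-0.0155, -0.0139, 0.0292, 0.164, -0.046, 0.031, 0.0],[-0.0145, -0.0084, 0.0317, 0.164, -0.046, 0.031, 0.0],[-0.0131, -0.0026, 0.0332, 0.164, -0.046, 0.031, 0.0],[-0.0116, 0.0033, 0.0337, 0.164, -0.046, 0.031, 0.0],[-0.0099, 0.0091, 0.0332, 0.164, -0.046, 0.031, 0.0],[-0.008, 0.0147, 0.0317, 0.164, -0.046, 0.031, 0.0],[-0.0061, 0.0199, 0.0291, 0.164, -0.046, 0.031, 0.0],[-0.0041, 0.0246, 0.0257, 0.164, -0.046, 0.031, 0.0],[-0.0022, 0.0286, 0.0215, 0.164, -0.046, 0.031, 0.0],[-0.0004, 0.0318, 0.0166, 0.164, -0.046, 0.031, 0.0],
```

Call:
arm_command:
  commands:
    - [[-0.02,-0.054,-0.021,-0.002,-0.037,-0.054,0],[-0.018,-0.055,-0.021,-0.002,-0.037,-0.054,0],[-0.017,-0.056,-0.02,-0.002,-0.037,-0.054,0],[-0.015,-0.056,-0.02,-0.002,-0.037,-0.054,0],[-0.013,-0.057,-0.02,-0.002,-0.037,-0.054,0],[-0.011,-0.058,-0.019,-0.002,-0.037,-0.054,0],[-0.008,-0.058,-0.019,-0.002,-0.037,-0.054,0],[-0.006,-0.059,-0.019,-0.002,-0.037,-0.054,0],[-0.004,-0.059,-0.019,-0.002,-0.037,-0.054,0],[-0.002,-0.059,-0.019,-0.002,-0.037,-0.054,0]]

```text
t: 4.1
ee_pos: [0.4526, 0.3167, 0.2594]
tool_rot: [-58.9, 88.4, 12.5]
ft_force: [0.4, 0.6, 0.1]
width: 0.0854
```

```bash
python3 - <<'E'
from h import *
s=readout.observe(); print(s["joint_positions"].round(2).tolist(),s["ee_pos"].round(4).tolist(),s["tool_rot"].round(2).tolist())
img,w=cloud("wrist"); cv2.imwrite("pics/w2.png",img[:,:,::-1]); np.save("w2.npy",w)
E
```

```text
[34.07, 15.6, 102.16, -0.68, 60.74, -37.02] [0.4526, 0.3167, 0.2594] [-58.94, 88.39, 12.46]
```

View pics/w2.png

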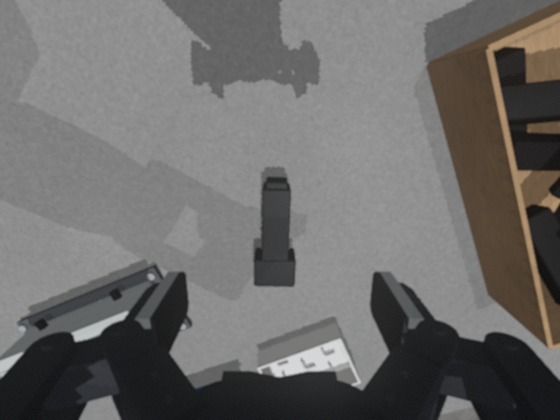

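The wrist view shows housing_a at about (275,230), head at (275,267) and foot at (275,172). The jaws are already across its y. I'll fit A from this cloud and refit the kinematics.

```bash
python3 - <<'E'
from h import *
w=np.load("w2.npy"); img=cv2.imread("pics/w2.png"); p=w[155:300,240:315].reshape(-1,3); I=img[155:300,240:315].reshape(-1,3).max(-1)
q=p[(p[:,2]>.032)&(I<80)]; print(len(q),np.percentile(q[:,2],[2,50,98]),rect(q[:,:2]))
for ang in(-17,-18,-19,-20,-21):
    h=np.array([np.cos(np.radians(ang)),np.sin(np.radians(ang))]); s=q[:,:2]@h; u=q[:,:2]@[-h[1],h[0]]
    lo=s.min(); st=(s>lo+.03)&(s<lo+.095); hd=s>s.max()-.03
    print(ang,"s",np.percentile(s,[.5,99.5]).round(4),"stem u",np.percentile(u[st],[2,98]).round(4),"head u",np.percentile(u[hd],[2,98]).round(4))
E
cat >> kin.py <<'E'
D+=[([34.07,15.6,102.16,-.68,60.74,-37.02],[.4526,.3167,.2594],[-58.94,88.39,12.46])]
def fk(q,P):
    a1,d1,a2,a3,d4,L,b=P; A=e("z",q[0]); B=A*e("y",q[1]); C=A*e("y",q[1]+q[2]); F=C*e("z",q[3])*e("y",q[4])*e("z",q[5])
    return A.apply([a1,b,d1])+B.apply([0,0,a2])+C.apply([a3,0,d4])+F.apply([0,0,L]),F
def fit():
    f0=np.array([0,.3,.45,0,.45,.25,0])
    r=lambda P:np.concatenate([fk(q,P)[0]-p for q,p,t in D]+[1e-3*(np.array(P)-f0)])
    s=least_squares(r,f0); return s.x,r(s.x)[:-7]*1000
E
python3 -c "
from kin import *
P,r=fit(); print(P.round(4)); print(r.round(1))"
```

```text
3186 [0.03525026 0.03997136 0.04149809] (array([521.6, 291.4]), array([ 51.7, 138.3]), 70.3)
-17 s [0.3451 0.482 ] stem u [0.415  0.4481] head u [0.4039 0.4533]
-18 s [0.3375 0.4744] stem u [0.4224 0.455 ] head u [0.4121 0.4614]
-19 s [0.3299 0.4666] stem u [0.4297 0.4618] head u [0.4202 0.4694]
-20 s [0.3221 0.4587] stem u [0.4365 0.4685] head u [0.428  0.4771]
-21 s [0.314  0.4509] stem u [0.4428 0.4752] head u [0.4356 0.4847]
[-4.000e-04  3.124e-01  5.630e-01  7.720e-02  4.852e-01  3.011e-01
  1.190e-02]
[-0. -0. -0.  0.  0.  0. -0.  0.  0. -0. -0.  0.]
```

```bash
cat >> plan.py <<'E'
P,_=fit()
LO=np.array([-172.04,-51.8,4.93,-75.15,6.16,-145.62]); HI=np.array([172.04,120.97,147.93,255.16,154.13,145.62])
TT=R.from_matrix([[0,0,-1],[0,1,0],[1,0,0]])
def ik(p,Rg,q0=None):
    best=None
    F=Rg*TT.inv(); az=np.degrees(np.arctan2(p[1],p[0]))
    seeds=[q0] if q0 is not None else [[az,20,95,a,b,c] for a in(0,90,180) for b in(40,100) for c in(-90,0,90)]
    for s in seeds:
        def r(q):
            x,G=fk(q,P); return np.concatenate([(x-p)*10,(F.inv()*G).as_rotvec()])
        o=least_squares(r,np.clip(s,LO+.1,HI-.1),bounds=(LO,HI))
        if best is None or o.cost<best.cost: best=o
        if best.cost<1e-8: break
    return best.x.round(1),float(np.sqrt(2*best.cost).round(4))
def gpose(g,Rg): return np.asarray(g)+Rg.apply([-arm.pinch_z,0,0])
E
python3 - <<'E'
from plan import *
h=np.array([np.cos(np.radians(-19.8)),np.sin(np.radians(-19.8)),0]); hc=np.array([.567,.2755,.025])
th=np.radians(4.7); pk1=np.array([.587,.0035])+.06*np.array([-np.sin(th),np.cos(th)]); print("pk1",pk1)
for e1 in (45,55):
  for ja in(70.2,250.2):
    S=Rt(160.2,e1,jz(ja)); print(e1,ja,"start",*ik(gpose(hc,S),S),"above",*ik(gpose(hc+[0,0,.1],S),S)); zp=S.inv().apply(h)
    for jb in(94.7,274.7):
        E=Rt(184.7,90-e1,jz(jb)); up=E.apply(zp)
        if up[2]>.99:
            for zz in(.14,.24): print("   end",jb,zz,*ik(gpose([*pk1,zz],E),E))
E
```

```text
pk1 [0.58208369 0.06329824]
45 70.2 start [ 14.5  58.1  74.4  23.5  87.2 -65.4] 0.0 above [ 14.5  50.5  75.2  23.5  93.5 -62.7] 0.0
   end 274.7 0.14 [  5.   49.6  74.8   0.2 100.6  90.2] 0.0
   end 274.7 0.24 [  5.   43.1  73.2   0.2 108.7  90.2] 0.0
45 250.2 start [ 14.5  58.1  74.4  23.5  87.2 114.6] 0.0 above [ 14.5  50.5  75.2  23.5  93.5 117.3] 0.0
   end 94.7 0.14 [  5.   49.6  74.8   0.2 100.6 -89.8] 0.0
   end 94.7 0.24 [  5.   43.1  73.2   0.2 108.7 -89.8] 0.0
55 70.2 start [ 16.1  53.7  79.8  20.2  76.9 -64.1] 0.0 above [ 16.1  46.   79.9  19.8  84.  -61.4] 0.0
   end 274.7 0.14 [  4.9  54.6  69.6   0.2 110.8  90.2] 0.0
   end 274.7 0.24 [  4.9  48.   68.7   0.2 118.3  90.2] 0.0
55 250.2 start [ 16.1  53.7  79.8  20.2  76.9 115.9] 0.0 above [ 16.1  46.   79.9  19.8  84.  118.6] 0.0
   end 94.7 0.14 [  4.9  54.6  69.6   0.2 110.8 -89.8] 0.0
   end 94.7 0.24 [  4.9  48.   68.7   0.2 118.3 -89.8] 0.0
```

```bash
python3 - <<'E'
from plan import *
img,w=cloud("scene"); 
for nm,(a,b,c,d) in dict(tray=(370,220,432,268),bin=(296,240,386,310)).items():
    p=w[b:d,a:c].reshape(-1,3); q=p[(p[:,2]>.025)&(p[:,2]<.075)]; print(nm,rect(q[:,:2]),q.min(0).round(3),q.max(0).round(3))
bc=np.array([.4555,-.371]); ax=29.7
for e1 in(20,30):
  for ja in(119.7,299.7):
    S=Rt(ax,e1,jz(ja)); g=np.array([*bc,.095])-5e-3*np.array(jz(ax)); print(e1,ja,"grasp",*ik(gpose(g,S),S),*ik(gpose(g,S)-S.apply([.1,0,0]),S)); zp=S.inv().apply([0,0,-1])
    for psi in(0,-20):
      for jb in(90+psi,270+psi):
        L=Rt(psi,90-e1,jz(jb)); z=L.apply(zp)
        if z@jz(psi)>.99:
          for zz in(.028,.1): print("   lay",psi,jb,zz,*ik(gpose([.45,-.21,zz],L),L))
S=Rt(160.2,50,jz(70.2)); rows(gpose([.567,.2755,.125],S),S)
E
```

```text
tray (array([757.9, 242.5]), array([100. , 193.4]), 9.4) [0.704 0.154 0.025] [0.823 0.338 0.065]
bin (array([801.7,  93.1]), array([129.7, 235.5]), 4.9) [ 0.727 -0.028  0.025] [0.866 0.209 0.066]
20 119.7 grasp [-67.6  50.7 106.6  75.4  74.4 113.4] 0.0 [-77.   47.5 105.2  66.2  79.6 116.5] 0.0
   lay 0 270 0.028 [-32.4  34.6 125.6  75.7  10.9 -16.2] 0.0
   lay 0 270 0.1 [-32.4  24.7 125.3  39.7  16.7  20.7] 0.0
   lay -20 250 0.028 [-29.   34.7 128.  133.6   6.2 -52.1] 0.0403
   lay -20 250 0.1 [-27.9  24.1 126.5  16.    9.9  66.8] 0.0
20 299.7 grasp [-67.6  50.7 106.6  75.4  74.4 -66.6] 0.0 [-77.   47.5 105.2  66.2  79.6 -63.5] 0.0
   lay 0 90 0.028 [-32.4  34.8 126.8  93.7  10.6 145.6] 0.0346
   lay 0 90 0.1 [ -30.7   24.5  124.5   27.8   16.8 -145.6] 0.0468
   lay -20 70 0.028 [-29.   34.7 128.  133.6   6.2 127.9] 0.0403
   lay -20 70 0.1 [ -27.9   24.1  126.5   16.     9.9 -113.2] 0.0
30 119.7 grasp [-65.5  45.8 107.9  71.3  65.6 119. ] 0.0 [-74.3  40.9 106.9  62.2  71.9 123. ] 0.0
   lay 0 270 0.028 [-36.   36.9 129.9 123.7  20.7 -67.7] 0.0
   lay 0 270 0.1 [-36.   25.9 130.   92.9  17.1 -35.3] 0.0
   lay -20 250 0.028 [-28.9  36.8 131.9 166.2  18.9 -84.6] 0.0
   lay -20 250 0.1 [-28.9  25.2 132.  147.2   8.2 -65.2] 0.0
30 299.7 grasp [-65.5  45.8 107.9  71.3  65.6 -61. ] 0.0 [-74.3  40.9 106.9  62.2  71.9 -57. ] 0.0
   lay 0 90 0.028 [-36.   36.9 129.9 123.7  20.7 112.3] 0.0
   lay 0 90 0.1 [-36.   25.9 130.   92.9  17.1 144.7] 0.0
   lay -20 70 0.028 [-28.9  36.8 131.9 166.2  18.9  95.4] 0.0
   lay -20 70 0.1 [-28.9  25.2 132.  147.2   8.2 114.8] 0.0
5 rows, dist [ 0.1015 -0.0351 -0.1489] ang 41.4
[0.0303, -0.0207, -0.0005, 0.004, 0.002, 0.145, 0.0],[0.027, -0.0249, -0.0004, 0.004, 0.002, 0.145, 0.0],[0.0231, -0.0285, -0.0002, 0.004, 0.002, 0.145, 0.0],[0.0188, -0.0316, -0.0001, 0.004, 0.002, 0.145, 0.0],[0.014, -0.0339, 0.0001, 0.004, 0.002, 0.145, 0.0],
```

Call:
arm_command:
  commands:
    - [[0.03,-0.021,0,0.004,0.002,0.145,0],[0.027,-0.025,0,0.004,0.002,0.145,0],[0.023,-0.0285,0,0.004,0.002,0.145,0],[0.019,-0.0315,0,0.004,0.002,0.145,0],[0.014,-0.034,0,0.004,0.002,0.145,0],[0,0,0,0,0,0,0],[0.0255,-0.0215,0,0,0,0,0],[0.02,-0.017,0,0,0,0,0],[0,0,0,0,0,0,0],[0,0,0,0,0,0,0]]

```text
t: 5.45
ee_pos: [0.5575, 0.2869, 0.0501]
tool_rot: [89.3, 48.8, 159.8]
ft_force: [0.3, 0.7, 1.2]
width: 0.0853
```

```bash
python3 - <<'E'
from plan import *
s=readout.observe(); print(s["joint_positions"].round(2).tolist(),s["ee_pos"].round(4).tolist(),s["tool_rot"].round(2).tolist())
img,w=cloud("wrist"); cv2.imwrite("pics/w3.png",img[:,:,::-1]); np.save("w3.npy",w)
S=Rt(160.2,50,jz(70.2)); rows(gpose([.567,.2755,.025],S),S)
v,u=np.where((img.max(-1)<75)&(w[...,2]>.033)&(w[...,2]<.045)&(abs(w[...,0]-.53)<.09)&(abs(w[...,1]-.288)<.06)); q=w[v,u]; print(rect(q[:,:2]),len(q))
for ang in(-19,-20,-21):
    h=np.array([np.cos(np.radians(ang)),np.sin(np.radians(ang))]); S_=q[:,:2]@h; U=q[:,:2]@[-h[1],h[0]]
    st=(S_>.35)&(S_<.415); hd=S_>.425
    print(ang,np.percentile(S_,[.5,99.5]).round(4),np.percentile(U[st],[2,98]).round(4),np.percentile(U[hd],[2,98]).round(4))
E
```

```text
[15.51, 53.51, 76.4, 22.63, 85.83, -64.11] [0.5575, 0.2869, 0.0501] [89.25, 48.83, 159.85]
1 rows, dist [-0.0019 -0.0074 -0.0395] ang 1.3
[0.0292, -0.0265, -0.0079, 0.009, 0.004, -0.02, 0.0],
(array([524.1, 291.1]), array([ 53.2, 138.9]), 69.8) 15849
-19 [0.3341 0.4694] [0.4306 0.4616] [0.4198 0.4699]
-20 [0.3262 0.4615] [0.4372 0.4682] [0.4275 0.4778]
-21 [0.3183 0.4536] [0.4439 0.4751] [0.4351 0.4855]
```

Call:
arm_command:
  commands:
    - [[0.0135,-0.0145,-0.0042,0.005,0.002,-0.01,0],[0.0135,-0.0145,-0.0042,0.005,0.002,-0.01,0],[0,0,0,0,0,0,0],[0,0,0,0,0,0,1],[0,0,0,0,0,0,1],[0,0,0,0,0,0,1],[0,0,0,0,0,0,1],[0,0,0,0,0,0,1],[0,0,0,0,0,0,1],[0,0,0,0,0,0,1]]
  squeeze: 60

```text
t: 6.75
ee_pos: [0.5606, 0.2776, 0.0105]
tool_rot: [89.9, 50.3, 160.0]
ft_force: [0.8, 0.2, -1.9]
width: 0.0534
```

```bash
python3 - <<'E'
from plan import *
s=readout.observe(); print(s["ee_pos"].round(4),s["tool_rot"].round(2),s["width"],s["ft_force"].round(1))
R0=e("xyz",s["tool_rot"]); R0i=R0.inv(); print("up in tool",R0i.apply([0,0,.05]).round(4))
# local frame of A in tool (measured): axis az -20
h=np.array(jz(-20)); O=np.array([.570,.274,.020])-.120*h
A=R.from_matrix(np.stack([[0,0,-1] ,np.cross(h,[0,0,-1]),h],1)); 
Rta=R0.inv()*A; pta=R0.inv().apply(O-s["ee_pos"]); np.savez("ga.npz",R=Rta.as_matrix(),p=pta); print(pta.round(4))
th=4.7
pk1=np.array([.587,.0035])+.06*np.array([-np.sin(np.radians(th)),np.cos(np.radians(th))])
for k in(0,180):
    G=e("z",th+k); T=G*Rta.inv(); p=np.array([*pk1,.115])-T.apply(pta); print(k,p.round(3),ik(p,T))
    if ik(p,T)[1]<.01:
        up=s["ee_pos"]+[0,0,.12]; rows(p,T,p0=up,R0=R0)
E
```

```text
[0.5606 0.2776 0.0105] [ 89.91  50.32 160.04] 0.05343114446767426 [ 0.8  0.2 -1.9]
up in tool [-0.0385  0.0319  0.    ]
[0.0628 0.0907 0.0001]
0 [0.592 0.064 0.225] (array([  5.3,  14.8, 129.6, 181.9,  14.7,  88.4]), 0.0)
10 rows, dist [ 0.031  -0.2134  0.0945] ang 92.6
[-0.0138, -0.0018, -0.019, -0.048, -0.004, -0.154, 0.0],[-0.0135, -0.003, -0.0191, -0.048, -0.004, -0.154, 0.0],[-0.013, -0.0041, -0.0192, -0.048, -0.004, -0.154, 0.0],[-0.0124, -0.0052, -0.0193, -0.048, -0.004, -0.154, 0.0],[-0.0116, -0.0061, -0.0196, -0.048, -0.004, -0.154, 0.0],[-0.0107, -0.0069, -0.0198, -0.048, -0.004, -0.154, 0.0],[-0.0096, -0.0075, -0.0201, -0.048, -0.004, -0.154, 0.0],[-0.0085, -0.0079, -0.0205, -0.048, -0.004, -0.154, 0.0],[-0.0073, -0.0082, -0.0208, -0.048, -0.004, -0.154, 0.0],[-0.0062, -0.0082, -0.0212, -0.048, -0.004, -0.154, 0.0],
180 [0.573 0.062 0.225] (array([  4.9,  46.3,  70. ,   0.2, 114. ,  90.1]), 0.0)
17 rows, dist [ 0.012  -0.2152  0.0945] ang 162.6
[-0.0075, -0.0003, -0.0117, 0.164, 0.015, -0.025, 0.0],[-0.0072, -0.0024, -0.0116, 0.164, 0.015, -0.025, 0.0],[-0.007, -0.0044, -0.0111, 0.164, 0.015, -0.025, 0.0],[-0.0067, -0.0064, -0.0103, 0.164, 0.015, -0.025, 0.0],[-0.0063, -0.0081, -0.0092, 0.164, 0.015, -0.025, 0.0],[-0.006, -0.0097, -0.0079, 0.164, 0.015, -0.025, 0.0],[-0.0056, -0.011, -0.0062, 0.164, 0.015, -0.025, 0.0],[-0.0052, -0.012, -0.0044, 0.164, 0.015, -0.025, 0.0],[-0.0049, -0.0127, -0.0025, 0.164, 0.015, -0.025, 0.0],[-0.0045, -0.0131, -0.0004, 0.164, 0.015, -0.025, 0.0],[-0.0042, -0.0131, 0.0017, 0.164, 0.015, -0.025, 0.0],[-0.0039, -0.0127, 0.0037, 0.164, 0.015, -0.025, 0.0],[-0.0037, -0.0121, 0.0057, 0.164, 0.015, -0.025, 0.0],[-0.0035, -0.0111, 0.0076, 0.164, 0.015, -0.025, 0.0],[-0.0033, -0.0098, 0.0092, 0.164, 0.015, -0.025, 0.0],[-0.0033, -0.0082, 0.0107, 0.164, 0.015, -0.025, 0.0],[-0.0032, -0.0064, 0.0118, 0.164, 0.015, -0.025, 0.0],
```

Call:
arm_command:
  commands:
    - [[-0.0385,0.032,0,0,0,0,1],[-0.0385,0.032,0,0,0,0,1],[-0.0385,0.032,0,0,0,0,1],[-0.0385,0.032,0,0,0,0,1],[0,0,0,0.164,0.015,-0.025,1],[0,0,0,0.164,0.015,-0.025,1],[0,0,0,0.164,0.015,-0.025,1],[0,0,0,0.164,0.015,-0.025,1],[0,0,0,0.164,0.015,-0.025,1],[0,0,0,0.164,0.015,-0.025,1]]

```text
t: 8.0
ee_pos: [0.5592, 0.2766, 0.2166]
tool_rot: [160.1, 54.3, 174.9]
ft_force: [0.2, 0.8, -2.2]
width: 0.0531
```

```bash
cat > toA.py <<'E'
from plan import *
import sys
def go(f,xy,th,k,z,n=None,claw=1.):
    g=np.load(f); Rta=R.from_matrix(g["R"]); s=readout.observe()
    R0=e("xyz",s["tool_rot"]); print(s["t"],s["width"].round(4),s["ft_force"].round(1),s["wrist_torque"].round(2),"part O now",(s["ee_pos"]+R0.apply(g["p"])).round(4),"z",(R0*Rta).apply([0,0,1]).round(3))
    T=e("z",th+k)*Rta.inv(); p=np.array([*xy,z])-T.apply(g["p"]); print(p.round(4),ik(p,T)); rows(p,T,n=n,claw=claw)
E
python3 - <<'E'
from toA import *
go("ga.npz",[.5821,.0633],4.7,180,.125)
E
```

```text
Traceback (most recent call last):
  File "toA.py", line 5, in go
    R0=e("xyz",s["tool_rot"]); print(s["t"],s["width"].round(4),s["ft_force"].round(1),s["wrist_torque"].round(2),"part O now",(s["ee_pos"]+R0.apply(g["p"])).round(4),"z",(R0*Rta).apply([0,0,1]).round(3))
                                            ^^^^^^^^^^^^^^^^
AttributeError: 'float' object has no attribute 'round'
```

```bash
sed -i 's/s\["width"\].round(4)/s["width"]/' toA.py; python3 - <<'E'
from toA import *
go("ga.npz",[.5821,.0633],4.7,180,.125)
E
```

```text
8.0 0.05312437801949772 [ 0.2  0.8 -2.2] [-0.13 -0.49  0.01] part O now [0.5054 0.367  0.1834] z [ 0.517 -0.773  0.367]
[0.5726 0.0624 0.2349] (array([  4.9,  45.7,  69.7,   0.2, 114.8,  90.1]), 0.0)
11 rows, dist [ 0.0134 -0.2142  0.0184] ang 103.4
[-0.0031, -0.0186, -0.0052, 0.161, 0.015, -0.025, 1.0],[-0.0025, -0.0193, -0.0022, 0.161, 0.015, -0.025, 1.0],[-0.002, -0.0195, 0.0009, 0.161, 0.015, -0.025, 1.0],[-0.0016, -0.0191, 0.004, 0.161, 0.015, -0.025, 1.0],[-0.0012, -0.0182, 0.007, 0.161, 0.015, -0.025, 1.0],[-0.0009, -0.0169, 0.0098, 0.161, 0.015, -0.025, 1.0],[-0.0006, -0.0151, 0.0124, 0.161, 0.015, -0.025, 1.0],[-0.0005, -0.013, 0.0147, 0.161, 0.015, -0.025, 1.0],[-0.0004, -0.0104, 0.0166, 0.161, 0.015, -0.025, 1.0],[-0.0005, -0.0077, 0.018, 0.161, 0.015, -0.025, 1.0],[-0.0006, -0.0047, 0.019, 0.161, 0.015, -0.025, 1.0],
```

Call:
arm_command:
  commands:
    - [[-0.003,-0.02,-0.006,0.177,0.016,-0.027,1],[-0.0025,-0.021,-0.002,0.177,0.016,-0.027,1],[-0.002,-0.0215,0.001,0.177,0.016,-0.027,1],[-0.0015,-0.021,0.005,0.177,0.016,-0.027,1],[-0.001,-0.0195,0.0085,0.177,0.016,-0.027,1],[-0.001,-0.018,0.0115,0.177,0.016,-0.027,1],[-0.0005,-0.0155,0.0145,0.177,0.016,-0.027,1],[-0.0005,-0.013,0.017,0.177,0.016,-0.027,1],[-0.0005,-0.01,0.019,0.177,0.016,-0.027,1],[-0.0005,-0.007,0.02,0.177,0.016,-0.027,1]]

```text
t: 9.25
ee_pos: [0.5613, 0.0612, 0.2419]
tool_rot: [-87.5, 39.4, -175.7]
ft_force: [0.4, 0.0, -2.0]
width: 0.0533
```

```bash
cat > jigfit.py <<'E'
from plan import *
from scipy.optimize import minimize
def top(name):
    img,w=cloud(name); m=(abs(w[...,0]-.587)<.08)&(abs(w[...,1])<.13)&(abs(w[...,2]-.08)<.006)&(img.min(-1)>110); return w[m],img,w
E
python3 - <<'E'
from toA import *
go("ga.npz",[.5821,.0633],4.7,180,.125)
for n in("wrist","scene"):
    f=grab_frame(n); cv2.imwrite(f"pics/{n}4.png",f["img"][:,:,::-1] if n!="scene" else cv2.resize(f["img"][140:260,220:400,::-1],None,fx=4,fy=4,interpolation=cv2.INTER_CUBIC))
E
```

```text
9.25 0.053336224659646665 [ 0.4  0.  -2. ] [ 0.06 -0.56 -0.03] part O now [0.5705 0.0578 0.132 ] z [0.003 0.036 0.999]
[0.5726 0.0624 0.2349] (array([  4.9,  45.7,  69.7,   0.2, 114.8,  90.1]), 0.0)
1 rows, dist [ 0.0113  0.0012 -0.007 ] ang 2.9
[-0.0044, 0.0126, -0.0009, -0.05, -0.004, 0.005, 1.0],
```

View pics/scene4.png

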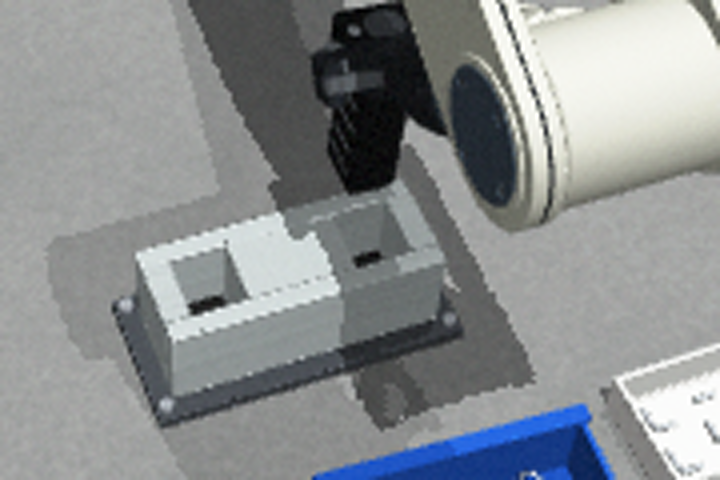

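View pics/wrist4.png

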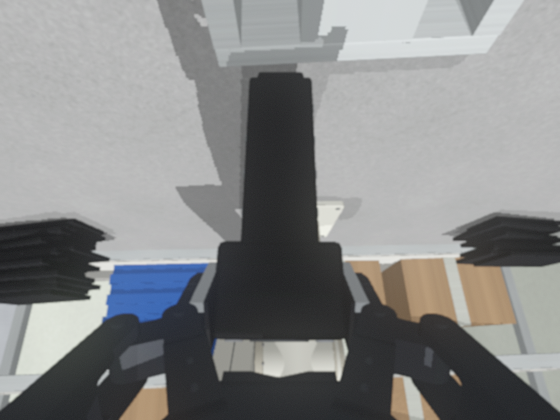

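Scene view: A hangs upright, about over pocket1 at (375,245) in the crop, with dark stops visible in both pockets. Wrist view: the part is upright in the grip, and the jig's top edge runs along the top from (215,60) to (490,48). The scene and side views disagree on the jig by 5 mm in y, so I'll measure the jig and the held part together.

```bash
python3 - <<'E'
from h import *
img,w=cloud("wrist"); s2=cloud("scene"); s3=cloud("side")
def ext(v): return np.percentile(v,[1,50,99]).round(4)
th=np.radians(4.7); ex=np.array([np.cos(th),np.sin(th)]); ey=np.array([-np.sin(th),np.cos(th)])
c=np.array([.587,.0035])
for n,(I,q) in dict(wrist=(img,w),scene=s2,side=s3).items():
    m=(abs(q[...,2]-.0805)<.004); X=(q[...,:2]-c)@ex; Y=(q[...,:2]-c)@ey; m&=(abs(X)<.06)&(abs(Y)<.12)
    print(n,m.sum(),"X",ext(X[m]),"Y",ext(Y[m]))
    # histogram of Y of top points within the pocket-x band -> pocket edges
    b=m&(abs(X)<.015); hY=np.histogram(Y[b],bins=np.arange(-.104,.105,.004)); print(" ",hY[0].tolist())
    b=m&(abs(abs(Y)-.06)<.012); hX=np.histogram(X[b],bins=np.arange(-.048,.049,.004)); print(" X",hX[0].tolist())
    # held part
    p=q[(I.max(-1)<60)&(q[...,2]>.15)&(q[...,2]<.225)&(abs(X)<.05)&(abs(Y-.06)<.05)]
    if len(p)>20: print("  part",len(p),"X",ext((p[:,:2]-c)@ex),"Y",ext((p[:,:2]-c)@ey))
E
```

```text
wrist 12948 X [-0.04   -0.0194  0.0076] Y [-0.0976  0.0033  0.0992]
  [1, 114, 135, 144, 135, 184, 24, 0, 0, 0, 0, 0, 0, 0, 0, 0, 105, 158, 171, 168, 171, 178, 178, 178, 186, 181, 189, 185, 191, 193, 193, 190, 193, 204, 199, 196, 0, 0, 0, 0, 0, 0, 0, 0, 0, 0, 173, 230, 229, 233, 233, 35]
 X [0, 30, 257, 312, 317, 497, 7, 0, 0, 0, 0, 0, 0, 0, 0, 0, 0, 0, 0, 0, 0, 0, 0, 0]
  part 8977 X [0.0071 0.0086 0.0101] Y [0.0392 0.0553 0.0714]
scene 1304 X [-0.0386  0.0045  0.0415] Y [-0.0964 -0.0013  0.1006]
  [0, 7, 15, 11, 15, 11, 7, 0, 0, 0, 0, 0, 0, 0, 0, 0, 5, 14, 10, 14, 12, 14, 11, 12, 15, 13, 13, 12, 11, 14, 11, 12, 14, 11, 12, 8, 6, 0, 0, 0, 0, 0, 0, 0, 0, 0, 6, 10, 13, 10, 11, 9]
 X [0, 2, 11, 18, 21, 19, 12, 0, 0, 0, 0, 0, 0, 0, 0, 0, 0, 1, 17, 22, 22, 17, 14, 0]
  part 319 X [-0.026   0.0092  0.0126] Y [0.0399 0.0508 0.0741]
side 1028 X [-0.0424 -0.004   0.0387] Y [-0.1025 -0.0081  0.0962]
  [16, 11, 10, 10, 11, 2, 0, 0, 0, 0, 0, 0, 0, 0, 0, 8, 11, 10, 9, 9, 8, 7, 13, 8, 10, 11, 8, 10, 8, 9, 6, 13, 5, 10, 8, 2, 1, 0, 0, 0, 0, 0, 0, 0, 0, 10, 12, 7, 9, 4, 7, 0]
 X [0, 14, 20, 14, 19, 5, 0, 0, 0, 0, 0, 0, 0, 0, 0, 0, 1, 16, 16, 13, 15, 8, 0, 0]
  part 409 X [-0.0337 -0.0288  0.003 ] Y [0.0357 0.0413 0.0686]
```

Call:
arm_command:
  commands:
    - [[-0.0022,0.0063,-0.0007,-0.025,-0.002,0.002,1],[-0.0022,0.0063,-0.0007,-0.025,-0.002,0.003,1],[0,0,0,0,0,0,1],[0.0112,0.0134,0,0,0,0,1],[0.0112,0.0134,0,0,0,0,1],[0,0,0,0,0,0,1],[0,0,0,0,0,0,1],[0,0,0,0,0,0,1],[0,0,0,0,0,0,1],[0,0,0,0,0,0,1]]

```text
t: 10.75
ee_pos: [0.5731, 0.0672, 0.1968]
tool_rot: [-91.1, 39.8, -175.2]
ft_force: [0.6, 0.6, -2.4]
width: 0.0529
```

```bash
cat > chk.py <<'E'
from h import *
th=np.radians(4.7); ex=np.array([np.cos(th),np.sin(th)]); ey=np.array([-np.sin(th),np.cos(th)]); c=np.array([.587,.0043])
def ext(v): return np.percentile(v,[1,50,99]).round(4)
def part(n,yy,lo,hi):
    I,q=cloud(n); X=(q[...,:2]-c)@ex; Y=(q[...,:2]-c)@ey
    p=(I.max(-1)<60)&(abs(X)<.05)&(abs(Y-yy)<.05)
    for a in np.linspace(lo,hi,4)[:-1]:
        m=p&(q[...,2]>a)&(q[...,2]<a+(hi-lo)/3)
        if m.sum()>20: print("  z",a.round(3),m.sum(),"X",ext(X[m]),"Y",ext(Y[m]))
    return I,q,X,Y
E
python3 - <<'E'
from toA import *
go("ga.npz",[.5820,.0638],4.7,180,.08)
from chk import *
part("wrist",.06,.11,.19)
E
```

```text
10.75 0.05293101631310245 [ 0.6  0.6 -2.4] [-0.01 -0.53  0.  ] part O now [0.5826 0.0697 0.0869] z [-0.001 -0.013  1.   ]
[0.5725 0.0629 0.1899] (array([  5. ,  48.5,  70.6,   0.2, 111.2,  90.1]), 0.0)
1 rows, dist [-0.0006 -0.0044 -0.0069] ang 1.1
[0.0051, 0.0046, 0.0044, 0.018, 0.002, -0.002, 1.0],
  z 0.11 2718 X [0.0198 0.0211 0.0224] Y [0.0491 0.0649 0.0806]
  z 0.137 3339 X [0.0198 0.0211 0.0224] Y [0.0488 0.0648 0.0806]
  z 0.163 4180 X [0.0195 0.0211 0.0224] Y [0.047  0.0644 0.0807]
```

Call:
arm_command:
  commands:
    - [[0.0006,-0.0008,0.0045,0.018,0.002,-0.002,1],[0,0,0,0,0,0,1],[0,0,0,0,0,0,1],[0.0056,0.0067,0,0,0,0,1],[0.0056,0.0067,0,0,0,0,1],[0,0,0,0,0,0,1],[0,0,0,0,0,0,1],[0,0,0,0,0,0,1],[0,0,0,0,0,0,1],[0,0,0,0,0,0,1]]

```text
t: 12.05
ee_pos: [0.5725, 0.0624, 0.1784]
tool_rot: [-90.1, 39.7, -175.3]
ft_force: [-0.5, -0.7, -0.4]
width: 0.0532
```

```bash
python3 - <<'E'
from toA import *
go("ga.npz",[.5820,.0638],4.7,180,.05)
from chk import *
I,q,X,Y=part("wrist",.06,.1,.18)
m=(abs(q[...,2]-.0805)<.004)&(abs(X)<.06)&(abs(Y)<.12); b=m&(abs(X)<.015); print(np.histogram(Y[b],bins=np.arange(.036,.085,.002))[0].tolist())
E
```

```text
12.05 0.05323593721074293 [-0.5 -0.7 -0.4] [ 0.07 -0.55  0.02] part O now [0.582  0.0632 0.0684] z [-0.     0.001  1.   ]
[0.5725 0.0629 0.1599] (array([  5. ,  50.4,  71. ,   0.2, 108.9,  90.1]), 0.0)
1 rows, dist [ 0.      0.0005 -0.0184] ang 0.1
[0.0117, 0.0142, -0.0005, -0.001, 0.0, -0.0, 1.0],
  z 0.1 2899 X [0.0188 0.02   0.0211] Y [0.043  0.0586 0.0745]
  z 0.127 3557 X [0.0187 0.02   0.0213] Y [0.043  0.059  0.0748]
  z 0.153 5344 X [0.0186 0.02   0.0214] Y [0.0344 0.059  0.0836]
[119, 53, 0, 0, 0, 0, 0, 0, 0, 0, 0, 0, 0, 0, 0, 0, 0, 0, 0, 0, 0, 0, 118, 119]
```

Call:
arm_command:
  commands:
    - [[0.0035,0.004,0,0,0,0,1],[0.0035,0.004,0,0,0,0,1],[0.003,0.0038,0,0,0,0,1],[0.0013,0.0015,0,0,0,0,1],[0.0013,0.0015,0,0,0,0,1],[0.0013,0.0015,0,0,0,0,1],[0.0013,0.0015,0,0,0,0,1],[0.0013,0.0015,0,0,0,0,1],[0,0,0,0,0,0,1],[0,0,0,0,0,0,1]]

```text
t: 13.35
ee_pos: [0.5721, 0.0623, 0.1511]
tool_rot: [-90.1, 39.7, -175.3]
ft_force: [-0.7, 1.1, -1.7]
width: 0.0532
```

```bash
python3 - <<'E'
from toA import *
go("ga.npz",[.5820,.0638],4.7,180,.04)
E
```

```text
13.35 0.05320414946670355 [-0.7  1.1 -1.7] [ 0.02 -0.59  0.02] part O now [0.5816 0.0632 0.0412] z [-0.     0.001  1.   ]
[0.5725 0.0629 0.1499] (array([  5. ,  51.1,  71.1,   0.2, 108.1,  90.1]), 0.0)
1 rows, dist [ 0.0004  0.0005 -0.0012] ang 0.1
[0.0004, 0.0012, -0.0005, -0.001, 0.0, -0.0, 1.0],
```

Call:
arm_command:
  commands:
    - [[0.001,0.0011,0,0,0,0,1],[0.001,0.0011,0,0,0,0,1],[0.001,0.0011,0,0,0,0,1],[0.001,0.0011,0,0,0,0,1],[0.001,0.0011,0,0,0,0,1],[0.001,0.0011,0,0,0,0,1],[0.001,0.0011,0,0,0,0,1],[0.001,0.0011,0,0,0,0,1],[0,0,0,0,0,0,1],[0,0,0,0,0,0,1]]

```text
t: 14.6
ee_pos: [0.5723, 0.0623, 0.1451]
tool_rot: [-90.1, 39.6, -175.3]
ft_force: [0.2, 0.3, -0.8]
width: 0.0533
```

```bash
python3 - <<'E'
from toA import *
go("ga.npz",[.5820,.0638],4.7,180,.04)
E
```

```text
14.6 0.05334730751822603 [ 0.2  0.3 -0.8] [ 0.04 -0.56 -0.04] part O now [0.5817 0.0631 0.0351] z [0.001 0.001 1.   ]
[0.5725 0.0629 0.1499] (array([  5. ,  51.1,  71.1,   0.2, 108.1,  90.1]), 0.0)
1 rows, dist [0.0002 0.0006 0.0048] ang 0.1
[-0.0033, -0.0036, -0.0005, -0.001, 0.0, 0.001, 1.0],
```

Call:
arm_command:
  commands:
    - [[0.0013,0.0015,0,0,0,0,1],[0.0013,0.0015,0,0,0,0,1],[0.0013,0.0015,0,0,0,0,1],[0.0013,0.0015,0,0,0,0,1],[0.0013,0.0015,0,0,0,0,1],[0.0013,0.0015,0,0,0,0,1],[0.0013,0.0015,0,0,0,0,1],[0.0013,0.0015,0,0,0,0,1],[0.0013,0.0015,0,0,0,0,1],[0,0,0,0,0,0,1]]

```text
t: 15.85
ee_pos: [0.5733, 0.0623, 0.1453]
tool_rot: [-90.1, 39.2, -175.3]
ft_force: [-0.0, -0.6, -1.8]
width: 0.0534
```

```bash
python3 - <<'E'
from toA import *
go("ga.npz",[.5820,.0638],4.7,180,.04)
E
```

```text
15.85 0.05339515709775659 [-0.  -0.6 -1.8] [ 0.01 -0.59  0.02] part O now [0.5819 0.0632 0.0353] z [0.009 0.001 1.   ]
[0.5725 0.0629 0.1499] (array([  5. ,  51.1,  71.1,   0.2, 108.1,  90.1]), 0.0)
1 rows, dist [-0.0008  0.0005  0.0046] ang 0.5
[-0.0023, -0.004, -0.0006, -0.0, -0.0, 0.009, 1.0],
```

Call:
arm_command:
  commands:
    - [[-0.0005,-0.0006,0,0,0,0,1],[0,0,0,0,0,0.007,1],[0,0,0,0,0,0,1],[0,0,0,0,0,0,1],[0.0013,0.0015,0,0,0,0,1],[0.0013,0.0015,0,0,0,0,1],[0.0013,0.0015,0,0,0,0,1],[0.0013,0.0015,0,0,0,0,1],[0.0013,0.0015,0,0,0,0,1],[0.002,0.0023,0,0,0,0,1]]

```text
t: 17.1
ee_pos: [0.5737, 0.0623, 0.145]
tool_rot: [-90.1, 39.3, -175.4]
ft_force: [1.9, -1.0, 17.1]
width: 0.0536
```

```bash
python3 - <<'E'
from toA import *
go("ga.npz",[.5820,.0638],4.7,180,.035)
from chk import *
I,q,X,Y=part("wrist",.06,.085,.17)
E
```

```text
17.1 0.053621144051021495 [ 1.9 -1.  17.1] [-0.11  1.6   0.06] part O now [0.5823 0.0632 0.035 ] z [0.007 0.001 1.   ]
[0.5725 0.0629 0.1449] (array([  5. ,  51.5,  71.1,   0.2, 107.8,  90.1]), 0.0)
1 rows, dist [-0.0012  0.0005 -0.0001] ang 0.4
[0.0009, -0.0006, -0.0006, -0.0, -0.0, 0.007, 1.0],
  z 0.085 3567 X [0.0196 0.0209 0.0222] Y [0.0428 0.0589 0.0746]
  z 0.113 4936 X [0.0197 0.0211 0.0225] Y [0.0356 0.0589 0.0822]
  z 0.142 11395 X [0.0144 0.0215 0.0405] Y [0.0202 0.0588 0.0979]
```

Call:
arm_command:
  commands:
    - [[-0.0004,0,0,0,0,0.004,1],[0,0,0,0,0,0,0.7],[0,0,0,0,0,0,0.3],[0,0,0,0,0,0,0],[0,0,0,0,0,0,0],[0,0,0,0,0,0,0],[0,0,0,0,0,0,0],[-0.03,0,0,0,0,0,0],[-0.05,0,0,0,0,0,0],[-0.05,0,0,0,0,0,0]]

```text
t: 18.4
ee_pos: [0.6731, 0.0704, 0.2274]
tool_rot: [-90.1, 39.0, -175.3]
ft_force: [0.4, -0.3, -1.0]
width: 0.0855
```

```bash
python3 - <<'E'
from plan import *
import chk
s=readout.observe(); print(s["t"],s["ee_pos"].round(4),s["width"],s["ft_force"].round(1),s["joint_positions"].round(1))
chk.part("wrist",.06,.085,.17); chk.part("scene",.06,.085,.17)
# plan B: candidate grasps / lay spots
bc=np.array([.4555,-.371])
for az in (29.7,209.7):
  for e1 in(25,35,45):
    for ja in(119.7,299.7):
      S=Rt(az,e1,jz(ja)); g=np.array([*bc,.095])-5e-3*np.array(jz(az)); a=ik(gpose(g,S),S)
      if a[1]>.005: continue
      zp=S.inv().apply([0,0,-1])
      for spot in([.45,-.22],[.55,-.25],[.45,.27]):
       for psi in range(-180,180,30):
        for jb in(90+psi,270+psi):
          L=Rt(psi,90-e1,jz(jb)); z=L.apply(zp)
          if z@jz(psi)<.99: continue
          l=ik(gpose([*spot,.028],L),L,[np.degrees(np.arctan2(spot[1],spot[0])),40,120,90,40,l0] if False else None)
          if l[1]<.003 and l[0][4]>20:
            # regrip on head, e=50, az psi+180
            hd=np.array([*spot,.025])+.075*np.array(jz(psi))
            for jc in(90+psi,270+psi):
              G=Rt(psi+180,50,jz(jc)); r=ik(gpose(hd,G),G)
              if r[1]<.003: print(az,e1,ja,a[0].tolist(),spot,psi,jb,l[0].tolist(),"re",jc,r[0].tolist(),"rot",np.degrees((S.inv()*L).magnitude()).round())
E
```

```text
18.4 [0.6731 0.0704 0.2274] 0.08545705194237098 [ 0.4 -0.3 -1. ] [  4.9  56.   50.3   0.2 124.7  90.1]
  z 0.085 1036 X [0.0207 0.022  0.0234] Y [0.0427 0.0581 0.074 ]
  z 0.113 1286 X [0.0206 0.022  0.0235] Y [0.0363 0.0589 0.0818]
  z 0.142 2149 X [0.0206 0.0221 0.0235] Y [0.0331 0.0588 0.0842]
  z 0.085 67 X [-0.0133  0.0174  0.025 ] Y [0.0417 0.0439 0.0569]
  z 0.113 48 X [-0.0056  0.0224  0.0246] Y [0.0336 0.0466 0.0803]
  z 0.142 174 X [-0.0122  0.0227  0.0251] Y [0.0327 0.05   0.0866]
29.7 25 119.7 [-66.7, 48.2, 107.3, 73.5, 69.9, 116.0] [0.45, -0.22] -180 90 [-22.2, 43.4, 100.5, -10.7, 59.9, -104.9] re -90 [-51.0, 43.0, 138.6, 130.5, 41.0, -91.9] rot 94.0
29.7 25 119.7 [-66.7, 48.2, 107.3, 73.5, 69.9, 116.0] [0.45, -0.22] -180 90 [-22.2, 43.4, 100.5, -10.7, 59.9, -104.9] re 90 [-51.0, 43.0, 138.6, 130.5, 41.0, 88.1] rot 94.0
29.7 25 119.7 [-66.7, 48.2, 107.3, 73.5, 69.9, 116.0] [0.45, -0.22] -150 120 [-17.3, 41.8, 105.0, -22.9, 53.0, -120.3] re -60 [-58.4, 42.0, 124.3, 75.6, 41.5, -69.1] rot 90.0
29.7 25 119.7 [-66.7, 48.2, 107.3, 73.5, 69.9, 116.0] [0.45, -0.22] -150 120 [-1
[... 28229 characters left out ...]
3.8, 63.7] rot 105.0
209.7 45 299.7 [-24.1, 46.6, 89.7, -35.8, 77.1, 55.2] [0.45, 0.27] 120 390 [8.8, 47.0, 106.6, 50.5, 58.7, -60.9] re 210 [55.7, 46.6, 103.0, -42.7, 58.7, -122.3] rot 120.0
209.7 45 299.7 [-24.1, 46.6, 89.7, -35.8, 77.1, 55.2] [0.45, 0.27] 120 390 [8.8, 47.0, 106.6, 50.5, 58.7, -60.9] re 390 [55.7, 46.6, 103.0, -42.7, 58.7, 57.7] rot 120.0
209.7 45 299.7 [-24.1, 46.6, 89.7, -35.8, 77.1, 55.2] [0.45, 0.27] 150 420 [14.2, 50.4, 95.0, 31.1, 72.9, -65.5] re 240 [58.7, 42.7, 119.2, -70.7, 42.9, -117.2] rot 139.0
209.7 45 299.7 [-24.1, 46.6, 89.7, -35.8, 77.1, 55.2] [0.45, 0.27] 150 420 [14.2, 50.4, 95.0, 31.1, 72.9, -65.5] re 420 [58.7, 42.7, 119.2, -70.7, 42.9, 62.8] rot 139.0
```

A's measured extents put it upright and centred in pocket1. Next is the path to housing_b.

```bash
cat >> plan.py <<'E'
def path(wps,q0=None,show=True):
    s=readout.observe(); p0,R0=s["ee_pos"],e("xyz",s["tool_rot"]); q=s["joint_positions"] if q0 is None else q0
    for p,Rg in wps:
        n0=int(max(np.ceil(np.linalg.norm(np.asarray(p)-p0)/.055),np.ceil(np.degrees((R0.inv()*Rg).magnitude())/10),1))
        rv=(R0.inv()*Rg).as_rotvec()
        for i in range(3,n0+3,3):
            f=min(i/n0,1); q,er=ik(p0+f*(np.asarray(p)-p0),R0*R.from_rotvec(rv*f),q); 
            print(q.tolist(),er if er>.002 else "",end="; ")
        print()
        if show: rows(p,Rg,p0=p0,R0=R0)
        p0,R0=np.asarray(p),Rg
E
python3 - <<'E'
from plan import *
s=readout.observe(); R0=e("xyz",s["tool_rot"])
bc=np.array([.4575,-.369]); az=29.7
g=np.array([*bc,.095])-5e-3*np.array(jz(az))
for ja in(119.7,299.7):
    S=Rt(az,25,jz(ja)); p=gpose(g,S)-S.apply([.11,0,0])
    M=Rt(0,88,jz(ja-29.7)); print(ja)
    path([([.55,-.10,.34],M if ja<200 else M),(p,S)],show=False)
E
```

```text
119.7
[7.4, 50.6, 57.2, -11.9, 119.1, 59.2] ; [9.0, 42.4, 67.9, -20.0, 107.8, 31.4] ; [8.8, 32.7, 79.3, -23.6, 93.7, 4.8] ; [5.5, 22.9, 89.1, -22.0, 79.9, -24.6] ; [-1.8, 15.0, 95.3, -13.4, 70.3, -60.6] ; [-11.7, 11.4, 96.6, 0.4, 70.0, -101.9] ; 
[-34.1, 8.5, 114.1, 22.8, 44.7, -145.6] 0.0945; [-42.8, 14.4, 118.3, 15.0, 29.5, -145.6] 0.7062; [-47.6, 20.7, 122.7, 2.9, 9.8, -145.6] 1.0905; 
299.7
[-1.5, 32.4, 76.2, -2.0, 95.5, 86.5] ; [-11.7, 11.4, 96.6, 0.4, 70.0, 78.1] ; 
[-37.2, 8.9, 115.0, 30.6, 45.3, 23.0] ; [-64.8, 26.8, 116.3, 62.8, 58.7, -41.2] ; [-76.4, 43.8, 106.1, 63.7, 76.2, -60.2] ;
```

```bash
python3 - <<'E'
from plan import *
bc=np.array([.4575,-.369]); az=29.7
g=np.array([*bc,.095])-5e-3*np.array(jz(az))
S=Rt(az,25,jz(299.7)); p=gpose(g,S)-S.apply([.11,0,0]); M=Rt(0,88,jz(270))
path([([.55,-.10,.34],M),(p,S)])
E
```

```text
[-1.5, 32.4, 76.2, -2.0, 95.5, 86.5] ; [-11.7, 11.4, 96.6, 0.4, 70.0, 78.1] ; 
6 rows, dist [-0.126  -0.1706  0.1103] ang 52.7
[0.0062, -0.029, 0.0266, 0.013, 0.006, 0.153, 0.0],[0.0016, -0.0293, 0.027, 0.013, 0.006, 0.153, 0.0],[-0.003, -0.0288, 0.0274, 0.013, 0.006, 0.153, 0.0],[-0.0074, -0.0277, 0.0277, 0.013, 0.006, 0.153, 0.0],[-0.0117, -0.0258, 0.028, 0.013, 0.006, 0.153, 0.0],[-0.0156, -0.0234, 0.0282, 0.013, 0.006, 0.153, 0.0],
[-37.2, 8.9, 115.0, 30.6, 45.3, 23.0] ; [-64.8, 26.8, 116.3, 62.8, 58.7, -41.2] ; [-76.4, 43.8, 106.1, 63.7, 76.2, -60.2] ; 
8 rows, dist [-0.1687 -0.3125 -0.2064] ang 69.0
[0.0251, -0.022, 0.0391, -0.057, 0.038, 0.134, 0.0],[0.0203, -0.0272, 0.0385, -0.057, 0.038, 0.134, 0.0],[0.0149, -0.0318, 0.0375, -0.057, 0.038, 0.134, 0.0],[0.009, -0.0355, 0.036, -0.057, 0.038, 0.134, 0.0],[0.0027, -0.0382, 0.0342, -0.057, 0.038, 0.134, 0.0],[-0.0038, -0.04, 0.0319, -0.057, 0.038, 0.134, 0.0],[-0.0104, -0.0408, 0.0293, -0.057, 0.038, 0.134, 0.0],[-0.0169, -0.0406, 0.0265, -0.057, 0.038, 0.134, 0.0],
```

Call:
arm_command:
  commands:
    - [[0.006,-0.029,0.0266,0.013,0.006,0.153,0],[0.0016,-0.0293,0.027,0.013,0.006,0.153,0],[-0.003,-0.0288,0.0274,0.013,0.006,0.153,0],[-0.0074,-0.0277,0.0277,0.013,0.006,0.153,0],[-0.0117,-0.0258,0.028,0.013,0.006,0.153,0],[-0.0156,-0.0234,0.0282,0.013,0.006,0.153,0],[0.0101,-0.022,0.0391,-0.057,0.038,0.134,0],[0.0055,-0.024,0.0385,-0.057,0.038,0.134,0],[0.002,-0.026,0.0375,-0.057,0.038,0.134,0],[-0.003,-0.028,0.036,-0.057,0.038,0.134,0]]

```text
t: 19.75
ee_pos: [0.4721, -0.2292, 0.2888]
tool_rot: [100.2, 61.1, 22.0]
ft_force: [-0.3, 0.4, -0.5]
width: 0.0857
```

```bash
python3 - <<'E'
from plan import *
s=readout.observe(); print(s["ee_pos"].round(3),s["joint_positions"].round(0))
bc=np.array([.4575,-.369]); az=29.7
g=np.array([*bc,.095])-5e-3*np.array(jz(az))
S=Rt(az,25,jz(299.7)); p=gpose(g,S)-S.apply([.11,0,0])
path([(p+[-.01,0,.13],S)]); print("down .05 in tool",S.inv().apply([0,0,-.05]).round(4))
E
```

```text
[ 0.472 -0.229  0.289] [-42.   7. 115.  34.  50.  16.]
[-71.4, 22.8, 111.4, 59.2, 72.7, -39.4] ; [-77.4, 30.7, 106.0, 60.8, 82.9, -48.6] ; 
4 rows, dist [-0.1009 -0.1832 -0.0252] ang 39.6
[-0.0141, -0.0321, 0.0393, -0.066, 0.039, 0.155, 0.0],[-0.0205, -0.0319, 0.0365, -0.066, 0.039, 0.155, 0.0],[-0.0267, -0.0306, 0.0335, -0.066, 0.039, 0.155, 0.0],[-0.0325, -0.0281, 0.0304, -0.066, 0.039, 0.155, 0.0],
down .05 in tool [ 0.0211 -0.0453  0.    ]
```

Call:
arm_command:
  commands:
    - [[-0.0085,-0.0215,0.0265,-0.044,0.026,0.103,0],[-0.012,-0.0215,0.025,-0.044,0.026,0.103,0],[-0.016,-0.021,0.024,-0.044,0.026,0.103,0],[-0.019,-0.02,0.022,-0.044,0.026,0.103,0],[-0.021,-0.019,0.021,-0.044,0.026,0.103,0],[-0.022,-0.018,0.02,-0.044,0.026,0.103,0],[0,0,0,0,0,0,0],[0.021,-0.045,0,0,0,0,0],[0.021,-0.045,0,0,0,0,0],[0,0,0,0,0,0,0]]

```text
t: 21.0
ee_pos: [0.364, -0.4103, 0.159]
tool_rot: [90.2, 24.4, 29.4]
ft_force: [-0.2, -0.4, 0.7]
width: 0.0855
```

```bash
cat > seeB.py <<'E'
from plan import *
s=readout.observe(); print(s["ee_pos"].round(4),s["tool_rot"].round(1),s["joint_positions"].round(0))
img,w=cloud("wrist"); cv2.imwrite("pics/wB.png",img[:,:,::-1])
p=w[(img.max(-1)<70)&(abs(w[...,0]-.457)<.06)&(abs(w[...,1]+.37)<.06)&(w[...,2]>.006)&(w[...,2]<.145)]
ax=np.radians(29.7); x=np.array([np.cos(ax),np.sin(ax)]); y=np.array([-x[1],x[0]])
for lo,hi in((.006,.036),(.045,.09),(.09,.125),(.13,.145)):
    q=p[(p[:,2]>lo)&(p[:,2]<hi)]
    if len(q)>20: print(lo,len(q),"x",np.percentile(q[:,:2]@x,[1,50,99]).round(4),"y",np.percentile(q[:,:2]@y,[1,50,99]).round(4),rect(q[:,:2]))
print("B guess x,y", np.array([.4575,-.369])@x,np.array([.4575,-.369])@y)
E
python3 seeB.py
```

```text
[ 0.364  -0.4103  0.159 ] [90.2 24.4 29.4] [-78.  41. 107.  62.  78. -59.]
0.006 911 x [0.1933 0.1943 0.1955] y [-0.571  -0.5456 -0.5202] (array([ 439.3, -377.5]), array([ 2.9, 51.9]), 28.7)
0.045 1211 x [0.1933 0.1943 0.1959] y [-0.5621 -0.5456 -0.529 ] (array([ 440.5, -376.8]), array([ 6.1, 35.3]), 28.5)
0.09 1234 x [0.1932 0.1942 0.1955] y [-0.5621 -0.546  -0.5303] (array([ 439.8, -378.6]), array([ 6.3, 34.1]), 37.4)
0.13 1399 x [0.1936 0.2031 0.2275] y [-0.5616 -0.5459 -0.5307] (array([ 454.4, -369.6]), array([37. , 32.4]), 30.7)
B guess x,y 0.2145746692039142 -0.547197369635519
```

View pics/wB.png

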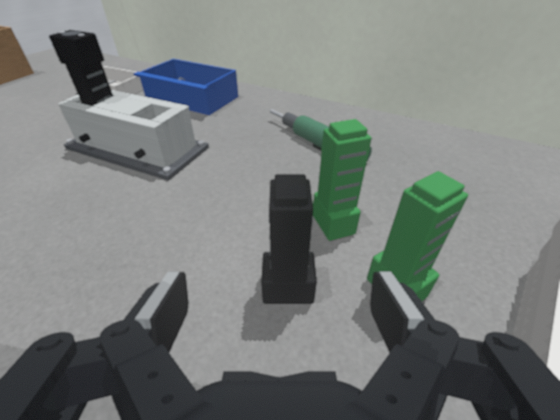

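The wrist view shows housing_b at (290,240), centred between the fingers, with green look-alikes behind it at (342,180) and (415,235). A stands upright in its pocket at (85,70).

```bash
python3 - <<'E'
from plan import *
g=np.array([.4565,-.3678,.095])-5e-3*np.array(jz(29.4)); S=Rt(29.4,25,jz(299.4)); p=gpose(g,S)
path([(p-S.apply([.06,0,0]),S),(p,S)])
E
```

```text
[-72.0, 45.5, 107.4, 68.4, 72.9, -62.2] ; 
2 rows, dist [ 0.0552  0.0226 -0.0485] ang 0.6
[0.037, -0.0098, 0.0037, -0.0, 0.0, -0.005, 0.0],[0.037, -0.0096, 0.0037, -0.0, 0.0, -0.005, 0.0],
[-66.4, 48.1, 107.8, 74.1, 69.6, -64.3] ; 
2 rows, dist [ 0.0474  0.0267 -0.0254] ang 0.0
[0.03, -0.0, 0.0, 0.0, 0.0, 0.0, 0.0],[0.03, -0.0, 0.0, 0.0, 0.0, 0.0, 0.0],
```

Call:
arm_command:
  commands:
    - [[0.037,-0.01,0.0037,0,0,-0.005,0],[0.037,-0.01,0.0037,0,0,-0.005,0],[0.02,0,0,0,0,0,0],[0.02,0,0,0,0,0,0],[0.02,0,0,0,0,0,0],[0,0,0,0,0,0,0],[0,0,0,0,0,0,0.2],[0,0,0,0,0,0,0.3],[0,0,0,0,0,0,0.3],[0,0,0,0,0,0,0.3]]

```text
t: 22.3
ee_pos: [0.4722, -0.3652, 0.0973]
tool_rot: [89.0, 25.0, 28.8]
ft_force: [0.3, -0.5, -0.2]
width: 0.0596
```

```bash
python3 - <<'E'
from plan import *
s=readout.observe(); R0=e("xyz",s["tool_rot"]); print(s["ee_pos"].round(4),s["tool_rot"].round(1),s["width"],s["ft_force"].round(1))
g=np.array([.4565,-.3678,.095])-5e-3*np.array(jz(29.4)); S=Rt(29.4,25,jz(299.4)); rows(gpose(g,S),S)
E
```

```text
[ 0.4722 -0.3652  0.0973] [89.  25.  28.8] 0.059649876361143564 [ 0.3 -0.5 -0.2]
1 rows, dist [-0.0053  0.0032 -0.0102] ang 0.9
[0.0015, -0.0104, -0.0056, 0.013, 0.01, 0.001, 0.0],
```

Call:
arm_command:
  commands:
    - [[0.0008,-0.0052,-0.0028,0.007,0.005,0,0.3],[0.0008,-0.0052,-0.0028,0.006,0.005,0,0.3],[0,0,0,0,0,0,0.3],[0,0,0,0,0,0,1],[0,0,0,0,0,0,1],[0,0,0,0,0,0,1],[0,0,0,0,0,0,1],[0,0,0,0,0,0,1],[0,0,0,0,0,0,1],[0,0,0,0,0,0,1]]
  squeeze: 60

```text
t: 23.55
ee_pos: [0.4662, -0.3618, 0.086]
tool_rot: [90.1, 25.1, 29.4]
ft_force: [1.3, 0.4, -1.6]
width: 0.0334
```

```bash
python3 - <<'E'
from plan import *
s=readout.observe(); R0=e("xyz",s["tool_rot"]); print(s["ee_pos"].round(4),s["tool_rot"].round(1),s["width"],s["ft_force"].round(1))
# part frame: z down, centred between the jaws along the jaw axis
O=np.array([.4565,-.3678,.140]); x=np.array(jz(29.2)); B=R.from_matrix(np.stack([x,np.cross([0,0,-1],x),[0,0,-1]],1))
pt=R0.inv().apply(O-s["ee_pos"]); print(pt.round(4)); pt[2]=0; Rt_=R0.inv()*B
np.savez("gb1.npz",R=Rt_.as_matrix(),p=pt)
up=s["ee_pos"]+[0,0,.11]
for psi in(-150,-120,-135):
  h=np.array(jz(psi)); c=np.array([.47,-.25,.020]); Ol=c-.045*h+[0,0,0.0]
  for sx in(1,-1):
    A=R.from_matrix(np.stack([[0,0,sx],np.cross(h,[0,0,sx]),h],1)); T=A*Rt_.inv(); p=Ol-T.apply(pt); r=ik(p,T)
    if r[1]<.01: print("psi",psi,sx,p.round(3)); path([(up,R0),(p+[0,0,.1],T),(p+[0,0,.003],T)],show=(psi==-135))
E
```

```text
[ 0.4662 -0.3618  0.086 ] [90.1 25.1 29.4] 0.0333628023397429 [ 1.3  0.4 -1.6]
[-0.0332  0.0441  0.0003]
psi -150 -1 [ 0.462 -0.254  0.009]
[-66.5, 36.3, 109.0, 70.5, 72.8, -53.5] ; 
[-55.5, 26.2, 111.3, 51.1, 51.8, -31.1] ; [-39.5, 23.7, 109.5, 14.8, 43.9, 10.4] ; [-23.9, 30.3, 103.5, -15.4, 56.9, 45.9] ; [-19.6, 34.1, 100.8, -20.9, 63.7, 52.9] ; 
[-19.6, 43.1, 101.3, -23.0, 55.0, 57.0] ; 
psi -120 -1 [ 0.465 -0.258  0.009]
[-66.5, 36.3, 109.0, 70.5, 72.8, -53.5] ; 
[-55.7, 26.9, 110.4, 50.7, 53.4, -40.8] ; [-39.7, 23.2, 110.8, 16.2, 40.8, -10.1] ; [-22.1, 27.5, 109.0, -22.7, 46.8, 27.0] ; [-16.8, 30.7, 107.9, -31.4, 52.2, 35.2] ; 
[-16.8, 40.6, 108.3, -36.7, 43.6, 43.0] ; 
psi -135 -1 [ 0.464 -0.256  0.009]
[-66.5, 36.3, 109.0, 70.5, 72.8, -53.5] ; 
2 rows, dist [0.   0.   0.11] ang 0.0
[-0.0233, 0.0498, -0.0001, 0.0, 0.0, 0.0, 0.0],[-0.0233, 0.0498, -0.0001, 0.0, 0.0, 0.0, 0.0],
[-55.5, 26.5, 110.9, 50.8, 52.5, -35.8] ; [-39.4, 23.4, 110.1, 15.0, 42.4, 0.7] ; [-22.8, 29.0, 106.1, -19.3, 52.2, 36.6] ; [-17.9, 32.5, 104.2, -26.2, 58.4, 44.0] ; 
10 rows, dist [-0.0027  0.1056 -0.0874] ang 91.1
[0.0082, -0.0058, -0.0093, -0.028, 0.01, -0.156, 0.0],[0.0091, -0.0042, -0.0094, -0.028, 0.01, -0.156, 0.0],[0.0097, -0.0025, -0.0094, -0.028, 0.01, -0.156, 0.0],[0.01, -0.0007, -0.0093, -0.028, 0.01, -0.156, 0.0],[0.0101, 0.0012, -0.0092, -0.028, 0.01, -0.156, 0.0],[0.0099, 0.003, -0.009, -0.028, 0.01, -0.156, 0.0],[0.0094, 0.0047, -0.0088, -0.028, 0.01, -0.156, 0.0],[0.0086, 0.0064, -0.0086, -0.028, 0.01, -0.156, 0.0],[0.0076, 0.0079, -0.0083, -0.028, 0.01, -0.156, 0.0],[0.0063, 0.0092, -0.008, -0.028, 0.01, -0.156, 0.0],
[-17.9, 41.9, 104.6, -29.5, 49.7, 49.7] ; 
2 rows, dist [ 0.     0.    -0.097] ang 0.0
[0.0439, 0.0206, 0.0002, 0.0, 0.0, 0.0, 0.0],[0.0439, 0.0206, 0.0002, 0.0, 0.0, 0.0, 0.0],
```

Call:
arm_command:
  commands:
    - [[-0.0233,0.0498,0,0,0,0,1],[-0.0233,0.0498,0,0,0,0,1],[0.008,-0.006,-0.0093,-0.028,0.01,-0.156,1],[0.009,-0.004,-0.0094,-0.028,0.01,-0.156,1],[0.01,-0.0025,-0.0094,-0.028,0.01,-0.156,1],[0.01,-0.001,-0.0093,-0.028,0.01,-0.156,1],[0.01,0.001,-0.0092,-0.028,0.01,-0.156,1],[0.01,0.003,-0.009,-0.028,0.01,-0.156,1],[0.0095,0.005,-0.0088,-0.028,0.01,-0.156,1],[0.0085,0.0065,-0.0086,-0.028,0.01,-0.156,1]]

```text
t: 24.8
ee_pos: [0.4597, -0.2775, 0.1248]
tool_rot: [-79.2, 80.5, -127.4]
ft_force: [-1.2, 0.8, -3.1]
width: 0.0335
```

```bash
cat > layB.py <<'E'
from plan import *
import sys
g=np.load("gb1.npz"); pt=g["p"]; Rt_=R.from_matrix(g["R"]); s=readout.observe(); R0=e("xyz",s["tool_rot"])
print(s["t"],s["width"],s["ft_force"].round(1),s["wrist_torque"].round(2),"O",(s["ee_pos"]+R0.apply(pt)).round(4),"z",(R0*Rt_).apply([0,0,1]).round(3),"x",(R0*Rt_).apply([1,0,0]).round(3))
h=np.array(jz(-135)); Ol=np.array([.47,-.25,.020])-.045*h; A=R.from_matrix(np.stack([[0,0,-1],np.cross(h,[0,0,-1]),h],1)); T=A*Rt_.inv(); p=Ol-T.apply(pt)
path([(p+[0,0,float(a)],T) for a in sys.argv[1:]])
E
python3 layB.py .06 .003
```

```text
24.8 0.033476799463030525 [-1.2  0.8 -3.1] [ 0.23 -0.09 -0.01] O [ 0.4955 -0.2443  0.1504] z [-0.709 -0.651 -0.272] x [ 0.224  0.157 -0.962]
[-17.9, 36.3, 104.6, -27.4, 54.6, 46.3] ; 
2 rows, dist [ 0.0039  0.0213 -0.0562] ang 16.1
[0.0261, 0.013, -0.0075, -0.03, 0.009, -0.137, 0.0],[0.0241, 0.0166, -0.0068, -0.03, 0.009, -0.137, 0.0],
[-17.9, 41.9, 104.6, -29.5, 49.7, 49.7] ; 
2 rows, dist [ 0.     0.    -0.057] ang 0.0
[0.0258, 0.0121, 0.0001, 0.0, 0.0, 0.0, 0.0],[0.0258, 0.0121, 0.0001, 0.0, 0.0, 0.0, 0.0],
```

Call:
arm_command:
  commands:
    - [[0.009,0.01,-0.0075,-0.03,0.009,-0.137,1],[0.009,0.012,-0.0068,-0.03,0.009,-0.137,1],[0,0,0,0,0,0,1],[0.017,0.005,0,0,0,0,1],[0.017,0.007,0,0,0,0,1],[0.009,0.004,0,0,0,0,1],[0,0,0,0,0,0,1],[0,0,0,0,0,0,1],[0,0,0,0,0,0,1],[0,0,0,0,0,0,1]]

```text
t: 26.05
ee_pos: [0.4588, -0.2581, 0.0529]
tool_rot: [-90.6, 64.6, -135.7]
ft_force: [0.1, 0.3, -3.2]
width: 0.0334
```

```bash
python3 layB.py .003
```

```text
26.05 0.033386976327880576 [ 0.1  0.3 -3.2] [ 0.24 -0.32  0.02] O [ 0.4971 -0.22    0.064 ] z [-0.708 -0.706  0.005] x [-0.005 -0.003 -1.   ]
[-17.9, 41.9, 104.6, -29.5, 49.7, 49.7] ; 
1 rows, dist [ 0.0048  0.0019 -0.0413] ang 0.3
[0.0353, 0.0219, 0.0022, -0.0, -0.002, 0.005, 0.0],
```

Call:
arm_command:
  commands:
    - [[0.01,0.0047,0,0,0,0,1],[0.01,0.0047,0,0,0,0,1],[0.01,0.0047,0,0,0,0,1],[0.0023,0.0011,0,0,0,0,1],[0.0023,0.0011,0,0,0,0,1],[0.0023,0.0011,0,0,0,0,1],[0.0023,0.0011,0,0,0,0,1],[0.0023,0.0011,0,0,0,0,1],[0,0,0,0,0,0,1],[0,0,0,0,0,0,1]]

```text
t: 27.3
ee_pos: [0.4595, -0.2579, 0.0102]
tool_rot: [-90.2, 64.4, -135.4]
ft_force: [-0.5, -0.3, -1.6]
width: 0.0333
```

```bash
python3 layB.py .0
```

```text
27.3 0.0332882051251063 [-0.5 -0.3 -1.6] [ 0.33 -0.25 -0.01] O [ 0.4978 -0.2198  0.0211] z [-0.707 -0.707  0.009] x [-0.005 -0.007 -1.   ]
[-17.9, 42.2, 104.6, -29.6, 49.4, 49.9] ; 
1 rows, dist [ 0.0041  0.0017 -0.0016] ang 0.5
[-0.0003, 0.0044, 0.0017, -0.001, 0.001, 0.009, 0.0],
```

Call:
arm_command:
  commands:
    - [[0.0023,0.0011,0,0,0,0,1],[0.0018,0.0009,0,0,0,0,1],[0,0,0,0,0,0,0.7],[0,0,0,0,0,0,0.3],[0,0,0,0,0,0,0],[0,0,0,0,0,0,0],[0,0,0,0,0,0,0],[-0.04,0,0,0,0,0,0],[-0.05,0,0,0,0,0,0],[-0.05,0,0,0,0,0,0]]

```text
t: 28.55
ee_pos: [0.5001, -0.2149, 0.1339]
tool_rot: [-91.4, 63.9, -136.6]
ft_force: [1.7, -0.9, 0.1]
width: 0.0858
```

```bash
cat > seeL.py <<'E'
from plan import *
def seeL():
    img,w=cloud("wrist"); cv2.imwrite("pics/wL.png",img[:,:,::-1])
    q=w[(img.max(-1)<75)&(w[...,2]>.033)&(w[...,2]<.046)&(abs(w[...,0]-.45)<.1)&(abs(w[...,1]+.265)<.1)][:,:2]
    print(len(q),rect(q) if len(q)>10 else "")
    for ang in(-132,-134,-136,-138):
        h=np.array(jz(ang))[:2]; a=q@h; u=q@[-h[1],h[0]]; hi=np.percentile(a,99.5); hd=a>hi-.03; st=(a<hi-.05)&(a>hi-.115)
        print(ang,np.percentile(a,[.5,99.5]).round(4),"stem",np.percentile(u[st],[2,98]).round(4) if st.sum()>9 else "","head",np.percentile(u[hd],[2,98]).round(4))
E
python3 - <<'E'
from seeL import *
s=readout.observe(); print(s["t"],s["ee_pos"].round(4),s["joint_positions"].round(1),s["width"])
seeL()
hc=np.array([.413,-.3046,.025])
for ja in(135,315):
    S=Rt(45,50,jz(ja)); print(ja); path([(gpose(hc+[0,0,.1],S),S),(gpose(hc,S),S)],show=True)
E
```

```text
28.55 [ 0.5001 -0.2149  0.1339] [-12.9  32.4  99.8 -23.8  65.   45.8] 0.08582193213042418
4835 (array([ 450.5, -267.5]), array([138.2,  51.1]), 44.3)
-132 [-0.1709 -0.0351] stem [0.4978 0.5299] head [0.4866 0.535 ]
-134 [-0.1887 -0.053 ] stem [0.4936 0.5254] head [0.4843 0.5327]
-136 [-0.2065 -0.0708] stem [0.4885 0.5202] head [0.4816 0.53  ]
-138 [-0.224  -0.0884] stem [0.4825 0.5148] head [0.4783 0.5266]
135
[-19.5, 36.1, 92.8, -12.4, 75.9, 60.3] ; [-27.6, 38.7, 89.5, -0.9, 81.8, 76.1] ; [-36.3, 39.6, 90.3, 10.9, 82.3, 92.2] ; [-44.7, 38.7, 94.9, 22.7, 77.7, 107.3] ; [-52.3, 36.3, 102.8, 34.8, 68.8, 120.6] ; [-58.0, 33.0, 112.4, 48.5, 56.7, 131.4] ; 
18 rows, dist [-0.0837 -0.0818 -0.0289] ang 179.7
[0.0043, -0.0052, -0.0, 0.146, 0.095, 0.0, 0.0],[0.0042, -0.0051, 0.0011, 0.146, 0.095, 0.0, 0.0],[0.0041, -0.0048, 0.0022, 0.146, 0.095, 0.0, 0.0],[0.0038, -0.0044, 0.0033, 0.146, 0.095, 0.0, 0.0],[0.0034, -0.0039, 0.0042, 0.146, 0.095, 0.0, 0.0],[0.003, -0.0032, 0.0051, 0.146, 0.095, 0.0, 0.0],[0.0025, -0.0024, 0.0057, 0.146, 0.095, 0.0, 0.0],[0.0019, -0.0015, 0.0062, 0.146, 0.095, 0.
[... 688 characters left out ...]
, 109.6, 3.3, 45.1, 12.2] ; [-51.7, 29.1, 113.1, 41.3, 50.0, -37.2] ; [-58.0, 33.0, 112.4, 48.5, 56.7, -48.6] ; 
7 rows, dist [-0.0837 -0.0818 -0.0289] ang 65.8
[0.011, -0.0133, -0.0001, -0.001, -0.0, 0.164, 0.0],[0.0087, -0.0149, -0.0001, -0.001, -0.0, 0.164, 0.0],[0.0061, -0.0161, -0.0001, -0.001, -0.0, 0.164, 0.0],[0.0034, -0.0169, -0.0001, -0.001, -0.0, 0.164, 0.0],[0.0006, -0.0172, -0.0002, -0.001, -0.0, 0.164, 0.0],[-0.0022, -0.0171, -0.0002, -0.001, -0.0, 0.164, 0.0],[-0.005, -0.0165, -0.0002, -0.001, -0.0, 0.164, 0.0],
[-58.0, 44.2, 111.9, 54.8, 50.1, -59.0] ; 
2 rows, dist [ 0.   0.  -0.1] ang 0.0
[0.0383, -0.0321, 0.0, 0.0, 0.0, 0.0, 0.0],[0.0383, -0.0321, 0.0, 0.0, 0.0, 0.0, 0.0],
```

Call:
arm_command:
  commands:
    - [[0.0095,-0.0115,0,-0.001,0,0.144,0],[0.008,-0.0125,0,-0.001,0,0.144,0],[0.006,-0.0135,0,-0.001,0,0.144,0],[0.004,-0.0145,0,-0.001,0,0.144,0],[0.0015,-0.015,0,-0.001,0,0.144,0],[-0.001,-0.015,0,-0.001,0,0.144,0],[-0.003,-0.0145,0,-0.001,0,0.144,0],[-0.005,-0.014,0,-0.001,0,0.144,0],[0,0,0,0,0,0,0],[0,0,0,0,0,0,0]]

```text
t: 29.85
ee_pos: [0.4259, -0.3003, 0.1125]
tool_rot: [88.7, 48.0, 44.2]
ft_force: [0.7, 0.6, -0.9]
width: 0.0854
```

```bash
python3 - <<'E'
from seeL import *
s=readout.observe(); print(s["t"],s["ee_pos"].round(4),s["tool_rot"].round(1),s["joint_positions"].round(1),s["width"])
seeL()
hc=np.array([.4155,-.3015,.025]); S=Rt(45,50,jz(315)); path([(gpose(hc+[0,0,.06],S),S),(gpose(hc,S),S)])
E
```

```text
29.85 [ 0.4259 -0.3003  0.1125] [88.7 48.  44.2] [-58.7  33.8 111.9  50.2  58.  -50.9] 0.08538021578214493
9099 (array([ 447.6, -268.8]), array([138.2,  53.8]), 45.0)
-132 [-0.1667 -0.031 ] stem [0.4975 0.5296] head [0.4844 0.5353]
-134 [-0.1846 -0.049 ] stem [0.4936 0.525 ] head [0.4824 0.5334]
-136 [-0.2024 -0.0667] stem [0.4887 0.5204] head [0.4799 0.5307]
-138 [-0.2198 -0.084 ] stem [0.4831 0.5149] head [0.4767 0.5276]
[-57.6, 37.3, 112.7, 51.2, 53.6, -52.7] ; 
1 rows, dist [-0.0021  0.007  -0.042 ] ang 2.2
[0.0335, -0.0254, -0.0071, 0.013, 0.01, -0.035, 0.0],
[-57.6, 44.1, 112.1, 55.1, 49.9, -59.0] ; 
2 rows, dist [ 0.    0.   -0.06] ang 0.0
[0.023, -0.0193, 0.0, 0.0, 0.0, 0.0, 0.0],[0.023, -0.0193, 0.0, 0.0, 0.0, 0.0, 0.0],
```

Call:
arm_command:
  commands:
    - [[0.016,-0.0135,-0.0035,0.007,0.005,-0.018,0],[0.016,-0.0135,-0.0035,0.006,0.005,-0.017,0],[0.023,-0.0193,0,0,0,0,0],[0.019,-0.016,0,0,0,0,0],[0.002,-0.0015,0,0,0,0,0],[0,0,0,0,0,0,0],[0,0,0,0,0,0,0],[0,0,0,0,0,0,0],[0,0,0,0,0,0,0],[0,0,0,0,0,0,0]]

```text
t: 31.15
ee_pos: [0.4291, -0.292, 0.0184]
tool_rot: [88.9, 50.7, 45.0]
ft_force: [-0.3, -0.4, -0.5]
width: 0.0857
```

```bash
python3 - <<'E'
from plan import *
s=readout.observe(); print(s["t"],s["ee_pos"].round(4),s["tool_rot"].round(1),s["ft_force"].round(1))
hc=np.array([.4138,-.3027,.025]); S=Rt(45,50,jz(315)); rows(gpose(hc,S),S)
E
```

```text
31.15 [ 0.4291 -0.292   0.0184] [88.9 50.7 45. ] [-0.3 -0.4 -0.5]
1 rows, dist [-0.0068 -0.0022 -0.0077] ang 1.3
[0.0019, -0.0097, -0.0035, 0.019, -0.0, 0.012, 0.0],
```

Call:
arm_command:
  commands:
    - [[0.001,-0.005,-0.0018,0.01,0,0.006,0],[0.001,-0.005,-0.0018,0.01,0,0.006,0],[0,0,0,0,0,0,0],[0,0,0,0,0,0,1],[0,0,0,0,0,0,1],[0,0,0,0,0,0,1],[0,0,0,0,0,0,1],[0,0,0,0,0,0,1],[0,0,0,0,0,0,1],[0,0,0,0,0,0,1]]
  squeeze: 60

```text
t: 32.4
ee_pos: [0.4212, -0.2948, 0.0097]
tool_rot: [90.1, 50.0, 45.0]
ft_force: [-0.3, -0.1, 0.0]
width: 0.0534
```

```bash
python3 - <<'E'
from plan import *
s=readout.observe(); R0=e("xyz",s["tool_rot"]); print(s["t"],s["ee_pos"].round(4),s["tool_rot"].round(1),s["width"],s["ft_force"].round(1))
az=s["tool_rot"][2]-180; h=np.array(jz(az)); O=np.array([.4138,-.3027,.020])-.120*h
A=R.from_matrix(np.stack([[0,0,-1],np.cross(h,[0,0,-1]),h],1)); Rta=R0.inv()*A; pta=R0.inv().apply(O-s["ee_pos"]); print(pta.round(4)); pta[2]=0
np.savez("gb.npz",R=Rta.as_matrix(),p=pta)
th=4.7; pk0=np.array([.587,.0043])-.0595*np.array([-np.sin(np.radians(th)),np.cos(np.radians(th))]); print(pk0)
up=s["ee_pos"]+[0,0,.2]
for k in(0,180):
    T=e("z",th+k)*Rta.inv(); p=np.array([*pk0,.135])-T.apply(pta); r=ik(p,T); print(k,p.round(3),r)
    if r[1]<.01 and r[0][3]<90: path([(up,R0),(p,T)])
E
```

```text
32.4 [ 0.4212 -0.2948  0.0097] [90.1 50.  45. ] 0.05335990582117077 [-0.3 -0.1  0. ]
[0.0624 0.0902 0.0001]
[ 0.59187534 -0.05499992]
0 [ 0.602 -0.054  0.244] (array([-12.9,  13.3, 127. , 122.9,  16. , 134.6]), 0.0)
180 [ 0.582 -0.056  0.244] (array([ -3.4,  45.5,  68.7,  -6.9, 115.3,  81.9]), 0.0)
[-58.0, 27.8, 112.0, 46.0, 60.6, -43.6] ; [-58.0, 22.9, 110.7, 43.8, 64.9, -38.7] ; 
4 rows, dist [0.  0.  0.2] ang 0.0
[-0.0383, 0.0322, -0.0001, 0.0, 0.0, 0.0, 0.0],[-0.0383, 0.0322, -0.0001, 0.0, 0.0, 0.0, 0.0],[-0.0383, 0.0322, -0.0001, 0.0, 0.0, 0.0, 0.0],[-0.0383, 0.0322, -0.0001, 0.0, 0.0, 0.0, 0.0],
[-35.4, 17.1, 107.6, 17.8, 58.2, 12.1] ; [-16.4, 24.9, 94.3, -2.2, 77.0, 53.2] ; [-5.6, 39.9, 75.4, -7.1, 105.4, 76.0] ; [-3.4, 45.5, 68.7, -6.9, 115.3, 81.9] ; 
10 rows, dist [0.1604 0.2392 0.0344] ang 96.8
[0.0155, 0.0238, -0.0056, 0.078, 0.006, -0.15, 0.0],[0.0119, 0.0254, -0.0075, 0.078, 0.006, -0.15, 0.0],[0.0081, 0.0262, -0.0094, 0.078, 0.006, -0.15, 0.0],[0.0042, 0.0263, -0.0114, 0.078, 0.006, -0.15, 0.0],[0.0003, 0.0257, -0.0134, 0.078, 0.006, -0.15, 0.0],[-0.0033, 0.0244, -0.0154, 0.078, 0.006, -0.15, 0.0],[-0.0067, 0.0223, -0.0172, 0.078, 0.006, -0.15, 0.0],[-0.0098, 0.0197, -0.0189, 0.078, 0.006, -0.15, 0.0],[-0.0124, 0.0165, -0.0204, 0.078, 0.006, -0.15, 0.0],[-0.0145, 0.0129, -0.0216, 0.078, 0.006, -0.15, 0.0],
```

Call:
arm_command:
  commands:
    - [[-0.0383,0.0322,0,0,0,0,1],[-0.0383,0.0322,0,0,0,0,1],[-0.0383,0.0322,0,0,0,0,1],[-0.0383,0.0322,0,0,0,0,1],[0.0155,0.0238,-0.0056,0.078,0.006,-0.15,1],[0.012,0.0254,-0.0075,0.078,0.006,-0.15,1],[0.008,0.0262,-0.0094,0.078,0.006,-0.15,1],[0.004,0.0263,-0.0114,0.078,0.006,-0.15,1],[0,0.0257,-0.0134,0.078,0.006,-0.15,1],[-0.0035,0.0244,-0.0154,0.078,0.006,-0.15,1]]

```text
t: 33.65
ee_pos: [0.5092, -0.1569, 0.2363]
tool_rot: [-123.6, 74.4, 167.7]
ft_force: [-0.1, -0.3, -1.9]
width: 0.0536
```

```bash
python3 - <<'E'
from toA import *
go("gb.npz",[.5919,-.0550],4.7,180,.135)
E
```

```text
33.65 0.053577961148499484 [-0.1 -0.3 -1.9] [-0.1  -0.26 -0.01] part O now [ 0.5742 -0.1199  0.1561] z [-0.521 -0.322  0.791]
[ 0.5816 -0.0556  0.2442] (array([ -3.4,  45.5,  68.7,  -6.9, 115.3,  81.9]), 0.0)
4 rows, dist [0.0724 0.1013 0.0079] ang 39.8
[-0.0052, 0.0253, -0.0175, 0.079, 0.004, -0.155, 1.0],[-0.0088, 0.0227, -0.0195, 0.079, 0.004, -0.155, 1.0],[-0.012, 0.0195, -0.0212, 0.079, 0.004, -0.155, 1.0],[-0.0147, 0.0156, -0.0226, 0.079, 0.004, -0.155, 1.0],
```

Call:
arm_command:
  commands:
    - [[-0.0052,0.0253,-0.0175,0.079,0.004,-0.155,1],[-0.0088,0.0227,-0.0195,0.079,0.004,-0.155,1],[-0.012,0.0195,-0.0212,0.079,0.004,-0.155,1],[-0.0147,0.0156,-0.0226,0.079,0.004,-0.155,1],[0,0,0,0,0,0,1],[0,0,0,0,0,0,1],[0,0,0,0,0,0,1],[0,0,0,0,0,0,1],[0,0,0,0,0,0,1],[0,0,0,0,0,0,1]]

```text
t: 34.9
ee_pos: [0.5834, -0.0503, 0.2429]
tool_rot: [-89.2, 38.9, -175.0]
ft_force: [-0.3, -1.2, -2.6]
width: 0.0531
```

```bash
cat > alB.py <<'E'
from toA import *
import sys
go("gb.npz",[.5919,-.0550],4.7,180,float(sys.argv[1]))
from chk import *
I,q,X,Y=part("wrist",-.06,.105,.20)
m=(abs(q[...,2]-.0805)<.004)&(abs(X)<.06)&(abs(Y)<.12); b=m&(abs(X)<.015); print(np.histogram(Y[b],bins=np.arange(-.084,-.035,.002))[0].tolist())
print("block -x edge", np.percentile(X[m],1).round(4))
E
python3 alB.py .09
```

```text
34.9 0.05312284648537606 [-0.3 -1.2 -2.6] [ 0.1  -0.71 -0.07] part O now [ 0.5917 -0.0509  0.1336] z [0.018 0.01  1.   ]
[ 0.5816 -0.0556  0.1992] (array([ -3.4,  48.2,  69.7,  -6.7, 111.7,  82.4]), 0.0)
1 rows, dist [-0.0018 -0.0053 -0.0437] ang 1.2
[0.0292, 0.0327, 0.0046, -0.008, 0.004, 0.019, 1.0],
  z 0.137 2436 X [0.016  0.0206 0.0218] Y [-0.0713 -0.0557 -0.0399]
  z 0.168 3623 X [0.0198 0.0211 0.0225] Y [-0.0709 -0.0551 -0.0394]
[123, 77, 0, 0, 0, 0, 0, 0, 0, 0, 0, 0, 0, 0, 0, 0, 0, 0, 0, 0, 0, 0, 93, 122]
block -x edge -0.0396
```

Call:
arm_command:
  commands:
    - [[0.0007,-0.0006,0.0026,-0.004,0.002,0.01,1],[0.0007,-0.0006,0.0026,-0.004,0.002,0.009,1],[0,0,0,0,0,0,1],[0.0083,0.01,0,0,0,0,1],[0.0083,0.01,0,0,0,0,1],[0.0083,0.01,0,0,0,0,1],[0,0,0,0,0,0,1],[0,0,0,0,0,0,1],[0,0,0,0,0,0,1],[0,0,0,0,0,0,1]]

```text
t: 36.2
ee_pos: [0.582, -0.056, 0.2004]
tool_rot: [-89.9, 40.0, -175.3]
ft_force: [-0.4, -1.5, -2.8]
width: 0.0529
```

```bash
sed -i 's/-.0550\]/-.0555]/' alB.py; python3 alB.py .055
```

```text
36.2 0.05294172413282237 [-0.4 -1.5 -2.8] [ 0.05 -0.64 -0.03] part O now [ 0.5923 -0.0553  0.0913] z [-0.    -0.001  1.   ]
[ 0.5816 -0.0561  0.1642] (array([ -3.5,  50.4,  70.1,  -6.6, 109. ,  82.7]), 0.0)
1 rows, dist [-0.0004 -0.0001 -0.0363] ang 0.0
[0.0236, 0.0275, 0.0001, 0.001, -0.0, -0.0, 1.0],
  z 0.105 3086 X [0.0192 0.0205 0.0216] Y [-0.0761 -0.0604 -0.0445]
  z 0.137 3921 X [0.0191 0.0204 0.0217] Y [-0.076  -0.0598 -0.0441]
  z 0.168 5656 X [0.019  0.0204 0.0217] Y [-0.0835 -0.0598 -0.0361]
[125, 73, 0, 0, 0, 0, 0, 0, 0, 0, 0, 0, 0, 0, 0, 0, 0, 0, 0, 0, 0, 0, 108, 125]
block -x edge -0.0387
```

Call:
arm_command:
  commands:
    - [[0.0055,0.0066,0,0,0,0,1],[0.0055,0.0066,0,0,0,0,1],[0.0055,0.0066,0,0,0,0,1],[0.0055,0.0066,0,0,0,0,1],[0.0013,0.0015,0,0,0,0,1],[0.0013,0.0015,0,0,0,0,1],[0.0013,0.0015,0,0,0,0,1],[0.0013,0.0015,0,0,0,0,1],[0.0013,0.0015,0,0,0,0,1],[0.0013,0.0015,0,0,0,0,1]]

```text
t: 37.5
ee_pos: [0.5822, -0.0561, 0.1513]
tool_rot: [-89.9, 40.1, -175.3]
ft_force: [-0.1, 0.4, -2.6]
width: 0.0534
```

```bash
python3 alB.py .04
```

```text
37.5 0.05341435349244343 [-0.1  0.4 -2.6] [ 0.06 -0.72  0.01] part O now [ 0.5926 -0.0554  0.0421] z [-0.001 -0.001  1.   ]
[ 0.5816 -0.0561  0.1492] (array([ -3.5,  51.4,  70.3,  -6.6, 107.9,  82.9]), 0.0)
1 rows, dist [-0.0006 -0.     -0.0021] ang 0.1
[0.0018, 0.0013, -0.0, 0.0, -0.0, -0.001, 1.0],
  z 0.105 4447 X [0.0193 0.0206 0.0219] Y [-0.0758 -0.06   -0.0444]
  z 0.137 8661 X [0.019  0.0206 0.0224] Y [-0.0862 -0.0595 -0.0333]
  z 0.168 8709 X [0.0183 0.0228 0.0493] Y [-0.1096 -0.0552 -0.0104]
[113, 74, 0, 0, 0, 0, 0, 0, 0, 0, 0, 0, 0, 0, 0, 0, 0, 0, 0, 0, 0, 0, 111, 116]
block -x edge -0.0373
```

Call:
arm_command:
  commands:
    - [[0.001,0.0011,0,0,0,0,1],[0.001,0.0011,0,0,0,0,1],[0.001,0.0011,0,0,0,0,1],[0.001,0.0011,0,0,0,0,1],[0.001,0.0011,0,0,0,0,1],[0.001,0.0011,0,0,0,0,1],[0.001,0.0011,0,0,0,0,1],[0.001,0.0011,0,0,0,0,1],[0.001,0.0011,0,0,0,0,1],[0.0013,0.0015,0,0,0,0,1]]

```text
t: 38.8
ee_pos: [0.5825, -0.0561, 0.1456]
tool_rot: [-89.8, 39.9, -175.3]
ft_force: [0.4, 0.4, 10.0]
width: 0.0534
```

```bash
python3 alB.py .04 | head -1
```

```text
38.8 0.05339584022255024 [ 0.4  0.4 10. ] [ 0.17  0.67 -0.04] part O now [ 0.5924 -0.0555  0.0364] z [0.003 0.    1.   ]
```

Call:
arm_command:
  commands:
    - [[0,0,0,0,0,0,1],[0,0,0,0,0,0.003,1],[0,0,0,0,0,0,1],[0,0,0,0,0,0,1],[0,0,0,0,0,0,1],[0.0013,0.0015,0,0,0,0,1],[0.0013,0.0015,0,0,0,0,1],[0.0013,0.0015,0,0,0,0,1],[0.0013,0.0015,0,0,0,0,1],[0.0013,0.0015,0,0,0,0,1]]

```text
t: 40.1
ee_pos: [0.5832, -0.056, 0.1456]
tool_rot: [-89.8, 39.9, -175.3]
ft_force: [0.3, 0.8, 9.3]
width: 0.0534
```

```bash
python3 alB.py .036
```

```text
40.1 0.05339433765210838 [0.3 0.8 9.3] [ 0.1   0.8  -0.03] part O now [ 0.5931 -0.0555  0.0364] z [0.003 0.001 1.   ]
[ 0.5816 -0.0561  0.1452] (array([ -3.5,  51.7,  70.3,  -6.6, 107.6,  82.9]), 0.0)
1 rows, dist [-0.0015 -0.0001 -0.0004] ang 0.2
[0.0014, -0.0007, 0.0, -0.001, -0.0, 0.003, 1.0],
  z 0.105 4678 X [0.0202 0.0215 0.0229] Y [-0.0758 -0.06   -0.0443]
  z 0.137 10196 X [0.0199 0.0216 0.0352] Y [-0.0878 -0.0599 -0.0326]
  z 0.168 7670 X [0.0195 0.0366 0.0493] Y [-0.1098 -0.0535 -0.0103]
[112, 76, 0, 0, 0, 0, 0, 0, 0, 0, 0, 0, 0, 0, 0, 0, 0, 0, 0, 0, 0, 0, 105, 109]
block -x edge -0.0375
```

Five more pressing rows moved the part no lower and the force stayed up, so it is resting on the stop. Now I'll release and withdraw along the fingers. A's head is 93 mm from this axis and the open finger backs reach 57 mm.

Call:
arm_command:
  commands:
    - [[0,0,0,0,0,0,1],[0,0,0,0,0,0,0.7],[0,0,0,0,0,0,0.3],[0,0,0,0,0,0,0],[0,0,0,0,0,0,0],[0,0,0,0,0,0,0],[0,0,0,0,0,0,0],[-0.03,0,0,0,0,0,0],[-0.05,0,0,0,0,0,0],[-0.05,0,0,0,0,0,0]]

```text
t: 41.4
ee_pos: [0.6817, -0.0479, 0.2282]
tool_rot: [-89.9, 39.3, -175.4]
ft_force: [0.2, -0.5, 0.3]
width: 0.0858
```

Call:
arm_command:
  commands:
    - [[-0.05,0,0,0,0,0,0],[0,0,0,0,0,0,0],[0,0,0,0,0,0,0],[0,0,0,0,0,0,0],[0,0,0,0,0,0,0],[0,0,0,0,0,0,0],[0,0,0,0,0,0,0],[0,0,0,0,0,0,0],[0,0,0,0,0,0,0],[0,0,0,0,0,0,0]]

```text
t: 42.65
ee_pos: [0.7203, -0.0448, 0.26]
tool_rot: [-89.9, 39.2, -175.4]
ft_force: [0.5, -0.1, -0.3]
width: 0.0851
```

```bash
python3 - <<'E'
from chk import *
s=readout.observe(); print(s["t"],s["ee_pos"].round(3),s["ft_force"].round(1),s["qvel"].round(2))
for y in(-.06,.06):
    print(y); I,q,X,Y=part("wrist",y,.09,.18); m=(I.max(-1)<60)&(abs(X)<.05)&(abs(Y-y)<.05)&(q[...,2]>.1); print(" top z",np.percentile(q[...,2][m],99).round(4))
cv2.imwrite("pics/fw.png",I[:,:,::-1]); f=grab_frame("side")["img"]; cv2.imwrite("pics/fs.png",f[:,:,::-1])
E
```

```text
42.65 [ 0.72  -0.045  0.26 ] [ 0.5 -0.1 -0.3] [-0.01 -0.12  0.07  0.06 -0.02  0.05]
-0.06
  z 0.09 779 X [0.0203 0.0217 0.0231] Y [-0.076  -0.0608 -0.0458]
  z 0.12 1081 X [0.0201 0.0217 0.023 ] Y [-0.0846 -0.0607 -0.036 ]
  z 0.15 1644 X [-0.0093  0.0215  0.0232] Y [-0.0857 -0.0588 -0.0356]
 top z 0.1774
0.06
  z 0.09 989 X [-0.0111  0.0218  0.0234] Y [0.0413 0.053  0.0723]
  z 0.12 1280 X [-0.0088  0.0218  0.0234] Y [0.0315 0.0536 0.0812]
  z 0.15 1947 X [-0.0113  0.0215  0.0233] Y [0.0314 0.0509 0.0816]
 top z 0.1758
```

View pics/fs.png

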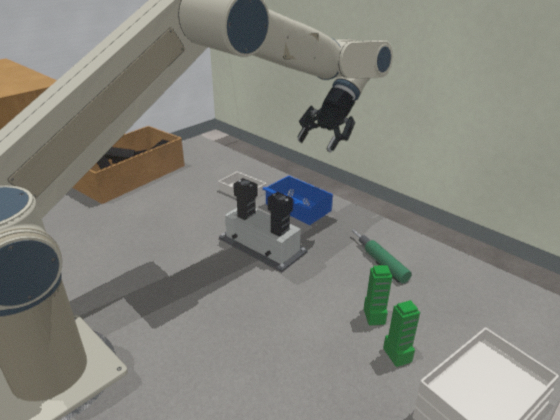

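The side view shows both housings upright, heads up, in the jig at (247,198) and (281,213). The bin, tray, driver and green look-alikes haven't moved, and the gripper is clear of everything.

```bash
python3 -c "
from cell import ticket; print(ticket.hand_in())"
```

```text
the job is handed in; nothing more can be done
None
```

Both black housings are standing in the jig, foot down and head up, and the job is handed in at about 43 s of the 72 s allowed.

- **housing_a (pocket1):** I picked it up by the head and turned it upright. I lowered it until it stopped moving, with the foot about 35 mm above the bench (stop about 45 mm below the mouth). The force there rose to about 17 N.
- **housing_b (pocket0):** I laid it on its side on the bench first, then picked it up again by the head, turned it upright and lowered it the same way. It stopped with the foot about 36 mm above the bench (stop about 44 mm below the mouth), with the force at about 10 N.

**Last checks:**
- The wrist camera put the head tops at about 176 mm (a) and 177 mm (b), which fits the stop heights I felt.
- The faces it could see were vertical.
- Both housings sat within about 2 mm of their pocket centres.
- In the side view the bin, tray, screwdriver and green look-alikes were where they started, and the gripper was clear of everything.

**Disagreements:** At the start, the side camera read positions 5–8 mm off in y from the scene camera. The wrist camera agreed with the scene camera on housing_a and fell between the two on the jig, so I went by the wrist camera. While feeling for a's stop, one reading taken after a still row showed no force. I pressed again to confirm contact before letting go.

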